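# Load two slicer inserts into the drying dock and switch it back on

### The arm

A 6-joint arm with a two-finger parallel gripper is mounted at the origin on a cart in front of the work surface, level with it; the furniture and walls round the work are solid. World frame = base frame: x ahead of the robot, y to its left, z up, the work surface at z = 0. Lengths are in m, angles in rad, forces in N, time in s.
With the tool pointing down it reaches from about 0.25 to 0.725 m from the base axis. Payload 9.7 kg.
Tool frame: the origin (TCP) lies where the fingers leave the gripper's body, on its centre line; the fingertips stand 73 mm ahead of it and the grasp point (between the pads) lies 54 mm ahead of it; z points along the fingers, y is the direction in which the jaws open and shut (so a half turn about z gives the same grasp; the last joint's range is limited). The gripper opens to 85 mm and grips with 20 to 120 N. Pads are 22 mm wide; open, the fingers measure 114 mm over their backs; the gripper's body (76 mm by 85 mm) begins 54 mm behind the grasp point. The pads swing forward as they close: fully open they stand 13 mm farther back than shut.
Start: joints at [1.261, 0.087, 0.176, 1.66, 0, 1.571], TCP at [0.168, 0.524, 0.304] pointing down, gripper open.
Joint ranges: [-3.13, 3.13], [-0.85, 1.81], [-1.15, 1.24], [-2.2, 2.28], [-1.44, 1.52], [-3.14, 3.14]. Speed limits (rad/s): [2.22, 2.22, 2.57, 3.14, 3.14, 3.14].

### API

Orientations are given as a unit quaternion [w, x, y, z].
In Python, from workcell import robot gives the robot as it stands. The module is installed in compiled form; this text tells all that it offers.
- The arm moves only by the tool apply_moves, never from a script. Its argument "series" is a list of rows, each a list of 7 numbers: the shift along the tool's x, y, z in cm, then the turn, a rotation vector about the tool's x, y, z in rad, then the finger opening in cm, from 0 to 8.54. In form: [[tx, ty, tz, wx, wy, wz, fingers], ...]. A call has 1 to 20 rows; each row shifts and turns the commanded pose from where the row before left it, along the tool's axes as they then stand; what a row does not reach is not made up. A row lasts 1/10 s, in which the tool goes at most 50 mm and 8.59 degrees, less where a joint would pass 70% of its speed; a pose out of reach is approached as far as the arm can. A call with a gripper value outside its range is refused whole. The fingers move at their own pace and stop on an object; "grip_force" is the grip in N (left out, the last holds). Time passes only in rows, so rows that do not move let the fingers close. It gives the time, the measured TCP pose, the force and the opening at its end, in the units of the state.
- robot.get_state(): the state, without advancing time (a new reading comes with each control period).
- robot.capture(name): name is "scene" or "top" or "wrist"; returns a dict with "img" (480x640x3 uint8, red, green, blue), "range_z" (480x640 float32, m along the optical axis (not along the pixel's ray), 0 where there is no reading), "K" (3x3 intrinsics, pixels), "R" (3x3) and "t" (3): a world point X has camera coordinates R X + t. Camera axes: x right, y down, z forward; pixel columns grow to the right and rows downward; lengths in m; the calibration is good to about 2 mm. A picture is of the moment at which its call begins.
- robot.close_job(): hands the job in, once; it reports no verdict.
Trained networks look in the newest picture that a camera, given by its name, has taken for a name from the list of things; names that differ only in an ending like _2 or _b are one class to them, and where a whole thing is asked for, a point or a joint stands for the part that bears it (a point fixed in the world has none). Each returns a list of dicts, best first, with "confidence" (0 to 1); they miss things now and then, are a little off and sometimes report something else, mostly with a low value. They report only what shows in the picture. A call takes as long as a camera call.
- robot.regions_of(camera, query): "pixels" (480x640 bool, what is visible of it) and "pixel" ([column, row] in pixels, amid what is visible of it).
- robot.mark_of(camera, query): "pixel" ([column, row] in pixels: a listed point, or the origin of a listed thing).
The state is a dict: "time_s": time; "qpos": joint angles; "dq": joint speeds; "tau": joint torques, N m; "tcp_pos": TCP position; "tool_rot": TCP orientation; "contact_force": force on the tool from outside, world axes, zero at the start; "moment": the same for the moment, N m; "gripper_width": opening from 0.0 (shut) to 1.0 (fully open).
Only numpy, scipy, OpenCV 4.12 (cv2) and the standard library are available. Lean on these libraries where they do the work, as an engineer would, in place of code of your own. Each camera call takes 0.05 s, during which the arm holds its last target.

### The job

Two rinsed vegetable-slicer inserts stand in the wire drainer and belong in the white drying dock, each in the slot of its own length. Pull the dock's push-pull knob out until it clicks (this stops the fan and lifts the keeper bar off the slots), stand both inserts upright and fully down in their own slots while the knob stays out, then push the knob fully home to lock them in and restart the fan. Leave the third insert in its slot, and do not knock the other things about.

Things in the scene. Friction and masses are not known exactly. Their poses are not given: they have to be found in the camera images.
- dock: White drying dock, fixed, 214 mm long (x), 156 wide (y), 66 high; origin on the worktop. x points from its front panel (robot's side) to its back, z up. Three upright slots run along x at y = +48, 0, -48 mm: 14 mm wide, mouth at z = 66 mm, floor at z = 12 mm, front ends level at x = -45 mm. The front panel slopes at 32 degrees from 27 mm high at x = -117 mm to 66 mm at x = -55 mm.
- knob_grip (a point): Grip centre of the black push-pull knob on the panel's middle; moves with it. Waisted disc, 33 mm across here, 40 mm at its flat top 12 mm above; 24 mm high. z is the knob's axis, out of the panel: up and towards the dock's front, 32 degrees from vertical; y is the dock's y. 26 mm below lies a steel plate, one piece with the knob, that carries the 144 mm wide keeper bar over the slots' front ends.
- lock_knob (a joint): How far the knob is out, m: 0 = home (locked, fan on), 0.025 = out at its detent: keeper bar 13 mm farther forward and 21 mm higher, clear of the slots. The detent holds it at either end; some 8 N starts it, past half-way a spring snaps it on. At home the bar lies 3 mm above the shoulders of seated inserts, over their front 8 mm; it cannot go home over one that is not fully down.
- insert_a_center (a point): Centre of the long slicing insert (steel panel with one slanting slit, grey frame): 130 mm long (x), 90 high (z), 90 g or so. Frame 10 mm thick (y), its shoulders 17 mm above this centre; the lowest 8 mm is a fin 6 mm thick, 120 long. In the middle on top a finger tab 52 mm long, 12 thick, 17 to 45 mm above the centre. Same either way round. Starts in one of the drainer's two places.
- insert_b_center (a point): Centre of the short julienne insert (a row of small upright teeth): 100 mm long (x), fin 90 mm long, otherwise as insert_a. It starts in the other place of the drainer.
- insert_c_center (a point): Centre of the grater insert (rows of round holes), 115 mm long, otherwise as insert_a. It already stands in the dock's slot at y = -48 mm and stays there.
- slot_a_seat (a point): Where the centre of insert_a is when fully down in its own slot, the longest (134 mm), at dock y = +48 mm: 57 mm above the worktop, 45 mm above the slot's floor. Axes as the dock's; the insert's length lies along x.
- slot_b_seat (a point): The same for insert_b, in the middle and shortest slot (104 mm), at dock y = 0.
- slot_c_seat (a point): The same for insert_c, in the slot at dock y = -48 mm (119 mm long).
- drainer: Bent steel wire drainer, fixed, 144 mm long (x), 136 wide (y), origin on the worktop. Two places lie along its x, 66 mm apart in y. In each an insert leans 25 degrees from vertical with its top towards the drainer's -y side (roughly the robot's), its length along the drainer's x. The wires reach 73 mm above the worktop and hold the lower 52 mm of each insert; the finger tabs stand free.
- salt_mill_center (a point): Bystander: shaker, 44 mm across, 90 mm high, centre half-way up; between dock and drainer, farther back.
- pepper_mill_center (a point): Bystander: shaker, 44 mm across, 90 mm high, centre half-way up; between dock and drainer, near the front edge.
- lemon_center (a point): Bystander: lemon, 71 x 53 x 51 mm, left of the drainer; its centre.

How it is judged:
By the outcome, as a careful person would: the job done as asked, in the order asked, and still so for the second after the job is handed in, with the robot touching nothing.
It also fails if it takes over 72 s, if anything falls off the work surface, if the arm or the gripper's body presses on something with over 40 N, if the wrist force passes 120 N, or if a joint passes its speed limit or range.

## Working session

There is one attempt and no reset: what is moved stays moved. The work goes in short steps, Python scripts to look and compute and a tool call to move; the robot and the scene stay as the last step left them, time stands still between calls to the robot, and variables do not carry over. Pictures are saved under pics/ and viewed, and the job is handed in when it is done.

Besides the shell and the picture viewer there is one more tool, called after "Request:" as name(argument=value, ...) on one line, values as JSON. apply_moves: Moves the arm, as the interface text tells. Its arguments: {"type":"object","properties":{"series":{"type":"array"},"grip_force":{"type":"number"}},"required":["series"]}

```bash
ls; mkdir -p pics; cat > h.py <<'E'
import numpy as np, cv2
from workcell import robot
from scipy.spatial.transform import Rotation as Rn
def cap(n,f=None):
    c=robot.capture(n)
    if f: cv2.imwrite('pics/'+f,c['img'][:,:,::-1])
    return c
def pt(c,u,v,z=None):
    if z is None:
        z=c['range_z'][int(v),int(u)]
    p=np.linalg.inv(c['K'])@np.array([u,v,1.])*z
    return c['R'].T@(p-c['t'])
def onplane(c,u,v,h):
    d=c['R'].T@(np.linalg.inv(c['K'])@np.array([u,v,1.])); o=-c['R'].T@c['t']
    return o+d*(h-o[2])/d[2]
def proj(c,X):
    p=c['K']@(c['R']@np.asarray(X)+c['t']); return p[:2]/p[2]
def cloud(c,m):
    v,u=np.nonzero(m&(c['range_z']>0)); z=c['range_z'][v,u]
    p=(np.linalg.inv(c['K'])@np.stack([u,v,np.ones_like(u)]).astype(float))*z
    return (c['R'].T@(p-c['t'][:,None])).T
E
python3 - <<'E'
from h import *
s=robot.get_state(); print({k:np.round(v,3) for k,v in s.items()})
for n in ['scene','top','wrist']:
    c=cap(n,n+'0.png'); print(n,c['K'][0,0],np.round(-c['R'].T@c['t'],3))
    for q in ['dock','knob_grip','insert_a_center','insert_b_center','insert_c_center','slot_a_seat','slot_b_seat','slot_c_seat','drainer','salt_mill_center','pepper_mill_center','lemon_center']:
        try:
            r=robot.mark_of(n,q)
            print(q,[(np.round(d['pixel']).tolist(),round(float(d['confidence']),2)) for d in r[:3]])
        except Exception as e: print(q,e)
E
```

```text
pics
{'time_s': np.float64(0.0), 'qpos': array([1.261, 0.087, 0.175, 1.66 , 0.   , 1.571]), 'dq': array([-0.   , -0.001, -0.   , -0.   ,  0.   ,  0.   ]), 'tau': array([ 0.0000e+00, -5.2039e+01,  4.6480e+01,  1.6000e-02, -0.0000e+00,
        0.0000e+00]), 'tcp_pos': array([0.168, 0.524, 0.303]), 'tool_rot': array([-0.   ,  0.154,  0.988, -0.001]), 'contact_force': array([ 1.17 ,  0.215, -0.3  ]), 'moment': array([ 0.026,  0.012, -0.022]), 'gripper_width': np.float64(1.0)}
scene 493.96149278459745 [ 0.055 -0.845  0.614]
dock [([443.0, 332.0], 0.85)]
knob_grip [([417.0, 332.0], 0.87)]
insert_a_center [([291.0, 205.0], 0.89), ([314.0, 232.0], 0.25)]
insert_b_center [([316.0, 205.0], 0.56)]
insert_c_center [([473.0, 316.0], 0.88), ([418.0, 331.0], 0.64)]
slot_a_seat [([430.0, 288.0], 0.68)]
slot_b_seat [([450.0, 307.0], 0.95), ([267.0, 176.0], 0.24)]
slot_c_seat [([477.0, 316.0], 0.84)]
drainer [([314.0, 232.0], 0.95)]
salt_mill_center [([366.0, 251.0], 0.97)]
pepper_mill_center [([303.0, 277.0], 0.95)]
lemon_center [([266.0, 176.0], 0.78)]
top 555.3452078866592 [ 2.940e-01 -1.000e-03  1.261e+00]
dock [([476.0, 223.0], 0.73)]
knob_grip [([506.0, 257.0], 0.62), ([460.0, 218.0], 0.61)]
insert_a_center [([278.0, 254.0], 0.73)]
insert_b_center [([294.0, 228.0], 0.9)]
insert_c_center [([502.0, 202.0], 0.9)]
slot_a_seat [([459.0, 219.0], 0.55)]
slot_b_seat [([481.0, 210.0], 0.62)]
slot_c_seat [([500.0, 200.0], 0.94), ([476.0, 223.0], 0.58)]
drainer [([292.0, 241.0], 0.95)]
salt_mill_center [([377.0, 222.0], 0.73)]
pepper_mill_center [([392.0, 290.0], 0.9)]
lemon_center [([165.0, 231.0], 0.73)]
wrist 408.47639808807025 [0.088 0.549 0.374]
dock []
knob_grip []
insert_a_center []
insert_b_center []
insert_c_center []
slot_a_seat []
slot_b_seat []
slot_c_seat []
drainer []
salt_mill_center []
pepper_mill_center []
lemon_center []
```

View pics/scene0.png

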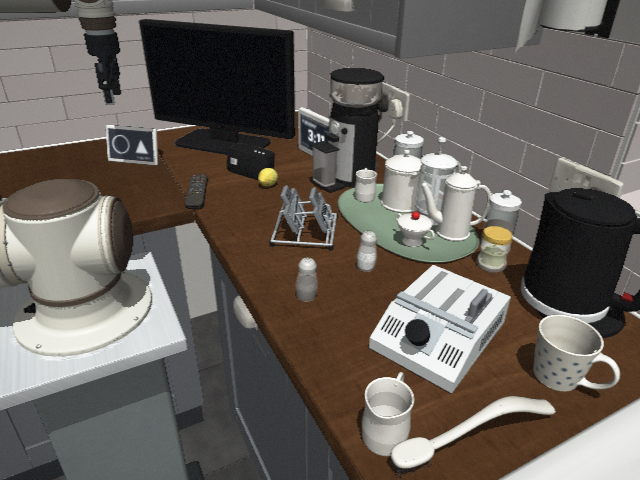

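View pics/top0.png

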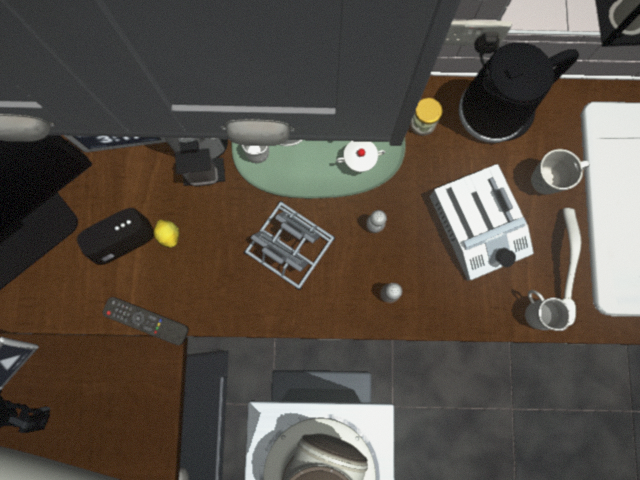

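View pics/wrist0.png

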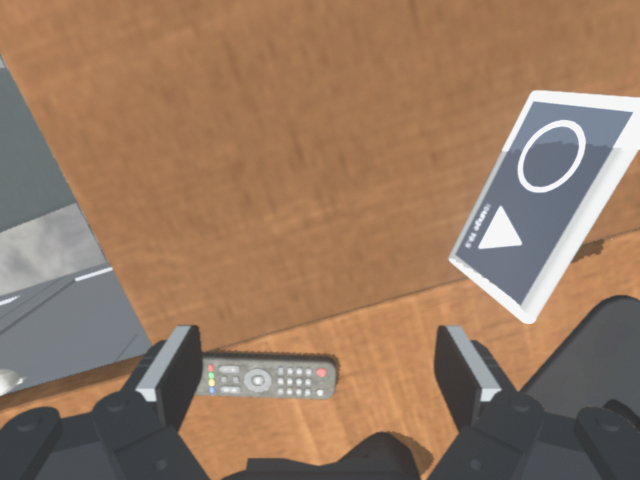

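```bash
python3 - <<'E'
from h import *
T=cap('top');
cv2.imwrite('pics/t_dock.png',cv2.resize(T['img'][150:300,410:560,::-1],None,fx=4,fy=4,interpolation=cv2.INTER_CUBIC))
cv2.imwrite('pics/t_dr.png',cv2.resize(T['img'][190:300,230:350,::-1],None,fx=5,fy=5,interpolation=cv2.INTER_CUBIC))
hs=dict(dock=0,knob_grip=.07,slot_a_seat=.057,slot_b_seat=.057,slot_c_seat=.057,insert_c_center=.057,insert_a_center=.06,insert_b_center=.06,drainer=0,salt_mill_center=.045,pepper_mill_center=.045,lemon_center=.025)
for n in ['top','scene']:
    c=cap(n)
    for q,h in hs.items():
        r=robot.mark_of(n,q)
        print(n,q,[(np.round(onplane(c,*d['pixel'],h),3).tolist(),round(float(d['confidence']),2)) for d in r[:2]])
    r=robot.regions_of(n,'dock')[0]
    P=cloud(c,r['pixels']); top=P[(P[:,2]>.058)&(P[:,2]<.074)]
    print(r['confidence'],len(P),len(top),np.median(top[:,2]))
    (cx,cy),(w,h),a=cv2.minAreaRect(top[:,:2].astype(np.float32)*1000); print('toprect',cx,cy,w,h,a)
    (cx,cy),(w,h),a=cv2.minAreaRect(P[P[:,2]>.01,:2].astype(np.float32)*1000); print('all',cx,cy,w,h,a)
    r=robot.regions_of(n,'drainer')[0]
    P=cloud(c,r['pixels']); 
    (cx,cy),(w,h),a=cv2.minAreaRect(P[P[:,2]>.02,:2].astype(np.float32)*1000); print('drainer',cx,cy,w,h,a,np.percentile(P[:,2],[5,50,95,100]))
    for q in ['insert_a_center','insert_b_center','insert_c_center']:
        for r in robot.regions_of(n,q):
            P=cloud(c,r['pixels'])
            if len(P)<5: continue
            (cx,cy),(w,h),a=cv2.minAreaRect(P[:,:2].astype(np.float32)*1000); print(q,round(r['confidence'],2),r['pixel'],len(P),np.round([cx,cy,w,h,a]),np.percentile(P[:,2],[5,50,95,100]))
E
```

```text
top dock [([0.557, -0.347, 0.0], 0.87), ([0.612, -0.416, 0.0], 0.5)]
top knob_grip [([0.473, -0.392, 0.07], 0.62), ([0.393, -0.144, 0.07], 0.17)]
top slot_a_seat [([0.565, -0.3, 0.057], 0.69), ([0.499, 0.065, 0.057], 0.36)]
top slot_b_seat [([0.574, -0.342, 0.057], 0.7)]
top slot_c_seat [([0.598, -0.396, 0.057], 0.81), ([0.545, -0.334, 0.057], 0.5)]
top insert_c_center [([0.597, -0.397, 0.057], 0.76), ([0.497, 0.065, 0.057], 0.16)]
top insert_a_center [([0.479, 0.101, 0.06], 0.84)]
top insert_b_center [([0.529, 0.064, 0.06], 0.92), ([0.495, 0.066, 0.06], 0.69)]
top drainer [([0.499, 0.069, 0.0], 0.72), ([0.483, -0.415, 0.0], 0.16)]
top salt_mill_center [([0.551, -0.116, 0.045], 0.85), ([0.58, -0.351, 0.045], 0.24)]
top pepper_mill_center [([0.397, -0.148, 0.045], 0.92)]
top lemon_center []
0.94 6910 3849 0.06555281261792781
toprect 551.8017578125 -357.1840515136719 218.96701049804688 159.11720275878906 23.722585678100586
all 551.3275756835938 -357.0355529785156 219.7157440185547 159.7706756591797 23.722583770751953
drainer 507.2001953125 85.65887451171875 121.97541809082031 154.88201
[... 1544 characters left out ...]
98438 -357.74444580078125 221.25860595703125 157.4379425048828 23.551101684570312
drainer 498.8536682128906 76.92398071289062 114.16763305664062 132.5383758544922 53.830108642578125 [0.00046335 0.01700416 0.06535896 0.07009411]
insert_a_center 0.78 [291.2, 206.4] 612 [510. 167. 290.  46.  61.] [0.03513089 0.07059585 0.10551021 0.10827526]
insert_a_center 0.54 [302.4, 224.2] 745 [511. 102. 213. 149.  58.] [6.37444756e-05 1.57835628e-02 6.51269475e-02 7.00941140e-02]
insert_b_center 0.57 [314.7, 206.6] 511 [565. 141. 286.  47.  64.] [0.02881973 0.07018463 0.10599068 0.1091254 ]
insert_c_center 0.96 [478.1, 306.1] 440 [ 609. -386.  106.   12.   24.] [0.06336967 0.08529239 0.10193835 0.10399358]
```

```bash
python3 - <<'E'
import cv2
c=cv2.imread('pics/scene0.png')
cv2.imwrite('pics/s_dock.png',cv2.resize(c[255:395,365:520],None,fx=4,fy=4,interpolation=cv2.INTER_CUBIC))
cv2.imwrite('pics/s_dr.png',cv2.resize(c[170:260,260:350],None,fx=6,fy=6,interpolation=cv2.INTER_CUBIC))
E
```

```text
(no output)
```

View pics/t_dock.png

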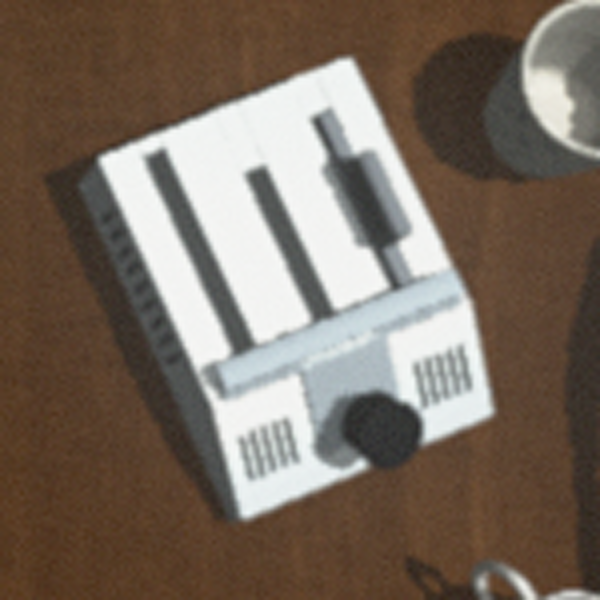

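View pics/t_dr.png

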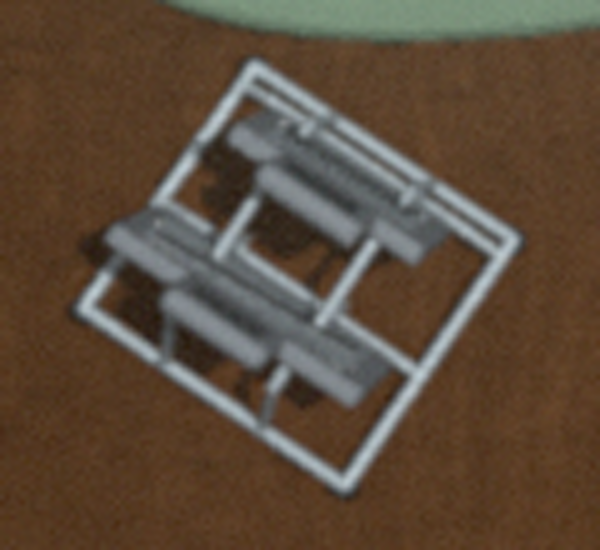

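View pics/s_dr.png

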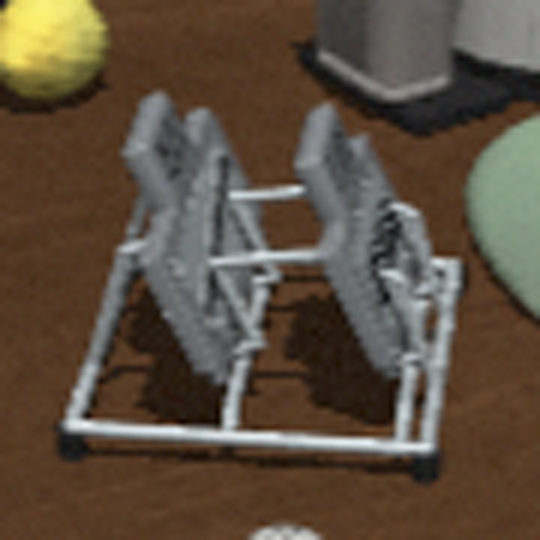

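View pics/s_dock.png

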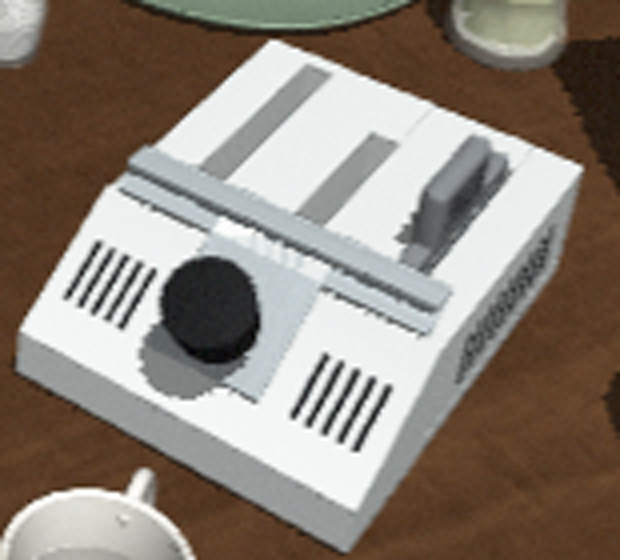

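```bash
cat >> h.py <<'E'
def pose():
    s=robot.get_state(); q=s['tool_rot']; return np.array(s['tcp_pos']),Rn.from_quat(np.r_[q[1:],q[0]]),s
def Rtool(yaw_y_deg,tilt=None):
    # tool pointing down, y at yaw
    a=np.radians(yaw_y_deg); y=np.array([np.cos(a),np.sin(a),0]); z=np.array([0,0,-1.]); x=np.cross(y,z)
    return Rn.from_matrix(np.stack([x,y,z],1))
def delta(p,R,pt_=None,Rt=None):
    out={}
    if pt_ is not None: print('dT world cm',np.round((pt_-p)*100,2),' in current tool axes',np.round(R.inv().apply(pt_-p)*100,2),
        ' in target axes',np.round((Rt or R).inv().apply(pt_-p)*100,2))
    if Rt is not None: print('rotvec tool',np.round((R.inv()*Rt).as_rotvec(),3))
E
python3 - <<'E'
from h import *
p,R,s=pose(); print(s['time_s'])
c=cap('wrist'); print('cam axis in tool',R.inv().apply(c['R'][2]), 'pos',R.inv().apply(-c['R'].T@c['t']-p))
print('cam x in tool',R.inv().apply(c['R'][0]))
Rt=Rtool(-32); delta(p,R,np.array([.42,.03,.30]),Rt)
T=cap('top'); P=cloud(T,np.ones((480,640),bool)); hi=P[(P[:,2]>.25)&(P[:,0]>.1)]
for lo in np.arange(.25,1.3,.1):
    q=hi[(hi[:,2]>lo)&(hi[:,2]<lo+.1)&(abs(hi[:,1])<.6)]
    if len(q)>30: print(round(lo,2),len(q),q.min(0).round(3),q.max(0).round(3))
S=cap('scene'); P=cloud(S,np.ones((480,640),bool)); q=P[(P[:,2]>.25)&(P[:,0]>.2)&(abs(P[:,1])<.6)]
for lo in np.arange(.2,.8,.1):
    g=q[(q[:,0]>lo)&(q[:,0]<lo+.1)]
    if len(g): print('scene x',round(lo,1),len(g),g.min(0).round(2),g.max(0).round(2))
E
```

```text
3.8
cam axis in tool [-0.32138859 -0.00130024  0.9469465 ] pos [ 0.08310536 -0.00018277 -0.06981172]
cam x in tool [8.98590303e-05 9.99999011e-01 1.40358558e-03]
dT world cm [ 25.23 -49.38  -0.39]  in current tool axes [-39.09 -39.34   0.39]  in target axes [-28.51  47.57   0.39]
rotvec tool [0.    0.    1.819]
0.25 2750 [ 0.134 -0.6    0.25 ] [0.97 0.6  0.35]
0.35 1251 [ 0.144 -0.117  0.35 ] [0.598 0.498 0.45 ]
0.45 10823 [ 0.563 -0.234  0.45 ] [0.807 0.47  0.55 ]
0.55 16492 [ 0.131 -0.117  0.55 ] [0.601 0.441 0.65 ]
0.65 20631 [ 0.144 -0.117  0.65 ] [0.601 0.383 0.75 ]
0.75 13395 [ 0.587 -0.118  0.75 ] [0.601 0.327 0.818]
scene x 0.2 114 [0.2  0.49 0.29] [0.21 0.59 0.47]
scene x 0.5 5397 [ 0.56 -0.12  0.25] [0.6  0.6  0.52]
scene x 0.6 4366 [ 0.6  -0.12  0.25] [0.7  0.6  0.52]
scene x 0.7 3250 [ 0.7  -0.12  0.25] [0.8  0.37 0.52]
scene x 0.8 3966 [ 0.8  -0.28  0.25] [0.9  0.35 0.53]
```

Request:
apply_moves(series=[[-2.5,-2.5,0,0,0,0,8.5],[-2.8,-2.8,0,0,0,0,8.5],[-2.8,-2.8,0,0,0,0,8.5],[-2.8,-2.8,0,0,0,0,8.5],[-2.8,-2.8,0,0,0,0,8.5],[-2.8,-2.8,0,0,0,0,8.5],[-2.8,-2.8,0,0,0,0,8.5],[-2.8,-2.8,0,0,0,0,8.5],[-2.8,-2.8,0,0,0,0,8.5],[-2.8,-2.8,0,0,0,0,8.5],[-2.8,-2.8,0,0,0,0,8.5],[-2.8,-2.8,0,0,0,0,8.5],[-2.8,-2.8,0,0,0,0,8.5],[-2.8,-2.8,0,0,0,0,8.5]])

```text
time_s: 5.35
tcp_pos: [0.42, 0.0331, 0.3041]
tool_rot: [0.0, 0.154, 0.988, 0.0]
contact_force: [0.9, -0.3, -0.4]
gripper_width: 0.993
```

Request:
apply_moves(series=[[0,0,0,0,0,0.12,8.5],[0,0,0,0,0,0.14,8.5],[0,0,0,0,0,0.14,8.5],[0,0,0,0,0,0.14,8.5],[0,0,0,0,0,0.14,8.5],[0,0,0,0,0,0.14,8.5],[0,0,0,0,0,0.14,8.5],[0,0,0,0,0,0.14,8.5],[0,0,0,0,0,0.14,8.5],[0,0,0,0,0,0.14,8.5],[0,0,0,0,0,0.14,8.5],[0,0,0,0,0,0.14,8.5],[0,0,0,0,0,0.14,8.5],[0,0,0,0,0,0,8.5],[0,0,0,0,0,0,8.5]])

```text
time_s: 6.85
tcp_pos: [0.4195, 0.0347, 0.304]
tool_rot: [0.0, 0.869, 0.495, 0.0]
contact_force: [0.3, 0.0, 0.3]
gripper_width: 0.994
```

```bash
python3 - <<'E'
from h import *
p,R,s=pose(); print(s['time_s'],p,s['qpos'].round(2)); print(R.as_matrix().round(3))
c=cap('wrist','w1.png')
np.savez('w1.npz',**c)
for q in ['insert_a_center','insert_b_center','drainer']:
    print(q,[(np.round(onplane(c,*d['pixel'],0 if q=='drainer' else .07),3).tolist(),d['pixel'],round(float(d['confidence']),2)) for d in robot.mark_of('wrist',q)[:2]])
    r=robot.regions_of('wrist',q)
    if r: np.save('m_'+q+'.npy',r[0]['pixels']); print(r[0]['confidence'],r[0]['pixel'])
E
```

```text
6.85 [0.41954279 0.03474654 0.30396074] [ 0.08 -0.22 -0.11  1.68 -0.    2.19]
[[ 0.51  0.86  0.  ]
 [ 0.86 -0.51  0.  ]
 [ 0.    0.   -1.  ]]
insert_a_center [([0.471, 0.097, 0.07], [335.2, 109.9], 0.74), ([0.526, 0.061, 0.07], [429.2, 114.4], 0.68)]
0.77 [337.8, 102.1]
insert_b_center [([0.525, 0.063, 0.07], [425.7, 112.4], 0.71)]
0.69 [425.9, 110.7]
drainer []
0.7 [366.3, 96.1]
```

View pics/w1.png

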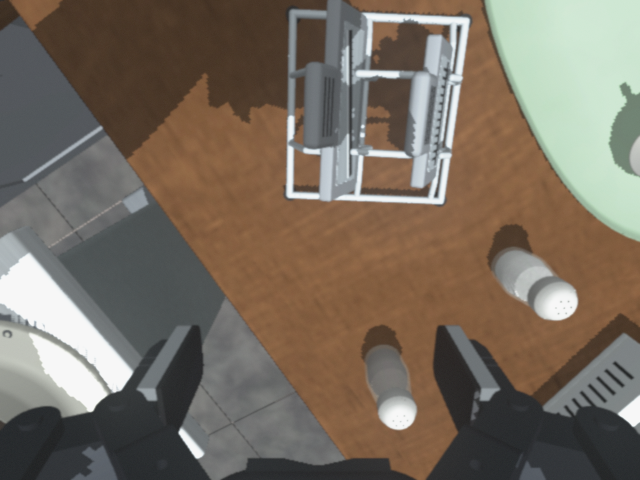

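```bash
python3 - <<'E'
from h import *
c=dict(np.load('w1.npz'))
for q in ['insert_a_center','insert_b_center']:
    m=np.load('m_'+q+'.npy').astype(np.uint8); m=cv2.erode(m,np.ones((3,3)))>0
    P=cloud(c,m); P=P[P[:,2]>.02]; print(q,len(P),P.min(0).round(3),P.max(0).round(3))
    # tab top: highest points
    for lo,hi in [(.095,.115),(.07,.09)]:
        g=P[(P[:,2]>lo)&(P[:,2]<hi)]
        (cx,cy),(w,h),a=cv2.minAreaRect(g[:,:2].astype(np.float32)*1000); print(lo,len(g),np.round([cx,cy,w,h,a],1), g.mean(0).round(4))
    # ransac plane
    rng=np.random.default_rng(0);best=None
    for _ in range(2000):
        a,b,d=P[rng.choice(len(P),3,replace=False)]; n=np.cross(b-a,d-a); l=np.linalg.norm(n)
        if l<1e-6: continue
        n/=l; k=abs((P-a)@n)<.0015
        if best is None or k.sum()>best[0]: best=(k.sum(),k)
    g=P[best[1]]; m0=g.mean(0); n=np.linalg.svd(g-m0)[2][2]; n*=np.sign(n[2]); print('plane',best[0],n.round(3),'tilt',np.degrees(np.arccos(n[2])),'yaw',np.degrees(np.arctan2(n[1],n[0])),m0.round(4))
# drainer bottom frame edges: lines
for uv in [(292,12),(290,197),(443,203),(468,18)]:
    print(uv,onplane(c,*uv,.006).round(4))
A,B,C,D=[onplane(c,*uv,.006) for uv in [(292,12),(290,197),(443,203),(468,18)]]
for s,e in [(A,B),(D,C),(B,C),(A,D)]: print(np.degrees(np.arctan2(*(e-s)[1::-1])),np.linalg.norm(e-s))
print((A+B+C+D)/4)
E
python3 - <<'E'
import cv2
c=cv2.imread('pics/w1.png'); cv2.imwrite('pics/w1z.png',cv2.resize(c[0:210,280:480],None,fx=2.8,fy=2.8,interpolation=cv2.INTER_CUBIC))
E
```

```text
insert_a_center 8350 [0.431 0.037 0.028] [0.522 0.157 0.109]
0.095 1973 [460.7 105.8  50.2  15.7  57.2] [0.4608 0.1066 0.1047]
0.07 3221 [470.5  99.8 127.9  14.9  57.1] [0.4739 0.1047 0.0795]
plane 6258 [ 0.762 -0.493  0.42 ] tilt 65.1965573899429 yaw -32.88646364035912 [0.4772 0.1    0.0725]
insert_b_center 4260 [0.493 0.014 0.037] [0.566 0.106 0.11 ]
0.095 1788 [514.1  68.2  51.7  16.1  56.8] [0.5134 0.0696 0.1054]
0.07 1478 [524.2  62.4  97.3  14.9  57.1] [0.5264 0.0664 0.0799]
plane 2452 [ 0.761 -0.491  0.424] tilt 64.93212683204783 yaw -32.799294016293345 [0.5279 0.0628 0.0794]
(292, 12) [0.4798 0.1773 0.006 ]
(290, 197) [0.3993 0.0511 0.006 ]
(443, 203) [ 0.5173 -0.0252  0.006 ]
(468, 18) [0.5986 0.102  0.006 ]
-122.51873864740472 0.14964406887935924
-122.54579126232949 0.15097660232948232
-32.917953591609965 0.14055854017991234
-32.37484732704265 0.14062685645460873
[0.49875779 0.07630518 0.006     ]
```

View pics/w1z.png

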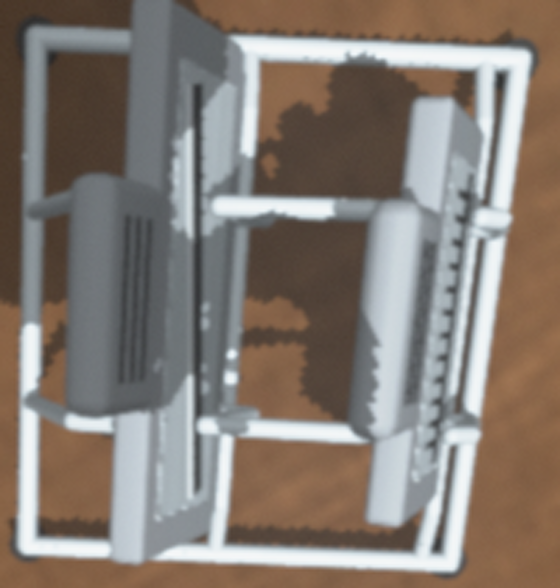

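```bash
python3 - <<'E'
from h import *
c=dict(np.load('w1.npz'))
yaw=np.radians(-32.8); t=np.radians(25)
nh=np.array([np.cos(yaw),np.sin(yaw),0]); n=nh*np.cos(t)+np.array([0,0,np.sin(t)]); u=-nh*np.sin(t)+np.array([0,0,np.cos(t)]); e=np.cross(n,u)
print('e',e.round(3))
for q,pl in [('insert_a_center',[0.4772,0.1,0.0725]),('insert_b_center',[0.5279,0.0628,0.0794])]:
    m=np.load('m_'+q+'.npy')
    P=cloud(c,m); P=P[P[:,2]>.02]; w=(P-np.array(pl))
    d=w@n; P=P[(abs(d)<.02)]
    s=P@e; h=P@u; d=P@n
    print(q,'n-offset hist of tab/frame: ', 'med frame', np.median(d[h<np.percentile(h,50)])*1000)
    H=np.percentile(h,99.7); 
    tab=h>H-.024
    print(' h range',np.percentile(h,[.3,99.7])*1000,' tab s',np.percentile(s[tab],[.5,99.5])*1000,' frame s',np.percentile(s[(h<H-.035)],[.3,99.7])*1000, 'tab d',np.percentile(d[tab],[1,50,90,99])*1000)
    print(np.array(pl)@n*1000)
    hb,ed=np.histogram(h*1000,bins=np.arange(np.floor(h.min()*1000),h.max()*1000+2,3)); print(list(zip(ed.astype(int),hb)))
E
```

```text
e [-0.542 -0.841  0.   ]
insert_a_center n-offset hist of tab/frame:  med frame 345.0286662996455
 h range [-128.9507551  -39.7188437]  tab s [-363.83778104 -313.58965656]  frame s [-402.18056453 -275.18609535] tab d [335.29677077 344.61229553 346.07126025 346.54107002]
345.08110125506994
[(np.int64(-131), np.int64(62)), (np.int64(-128), np.int64(84)), (np.int64(-125), np.int64(2)), (np.int64(-122), np.int64(116)), (np.int64(-119), np.int64(186)), (np.int64(-116), np.int64(181)), (np.int64(-113), np.int64(211)), (np.int64(-110), np.int64(220)), (np.int64(-107), np.int64(235)), (np.int64(-104), np.int64(238)), (np.int64(-101), np.int64(253)), (np.int64(-98), np.int64(280)), (np.int64(-95), np.int64(276)), (np.int64(-92), np.int64(278)), (np.int64(-89), np.int64(311)), (np.int64(-86), np.int64(307)), (np.int64(-83), np.int64(313)), (np.int64(-80), np.int64(378)), (np.int64(-77), np.int64(331)), (np.int64(-74), np.int64(341)), (np.int64(-71), np.int64(1539)), (np.int64(-68), np.int64(263)), (np.int64(-65), np.int64(128)), (np.int64(-62), np.int64(164)), (np.int64(-59), np.int64(133)), (
[... 813 characters left out ...]
t64(-133), np.int64(85)), (np.int64(-130), np.int64(115)), (np.int64(-127), np.int64(97)), (np.int64(-124), np.int64(98)), (np.int64(-121), np.int64(102)), (np.int64(-118), np.int64(120)), (np.int64(-115), np.int64(103)), (np.int64(-112), np.int64(109)), (np.int64(-109), np.int64(140)), (np.int64(-106), np.int64(145)), (np.int64(-103), np.int64(76)), (np.int64(-100), np.int64(515)), (np.int64(-97), np.int64(573)), (np.int64(-94), np.int64(53)), (np.int64(-91), np.int64(57)), (np.int64(-88), np.int64(72)), (np.int64(-85), np.int64(59)), (np.int64(-82), np.int64(84)), (np.int64(-79), np.int64(66)), (np.int64(-76), np.int64(115)), (np.int64(-73), np.int64(423)), (np.int64(-70), np.int64(1139))]
```

Request:
apply_moves(series=[[-2.75,2.64,0,0,0,0,8.5],[-2.75,2.64,0,0,0,0,8.5],[-2.75,2.64,0,0,0,0,8.5],[-2.75,2.64,0,0,0,0,8.5],[-2.75,2.64,0,0,0,0,8.5],[-2.75,2.64,0,0,0,0,8.5],[-2.75,2.64,0,0,0,0,8.5],[-2.75,2.64,0,0,0,0,8.5],[-2.75,2.64,0,0,0,0,8.5],[-2.75,2.64,0,0,0,0,8.5],[-2.75,2.64,0,0,0,0,8.5],[0,0,0,0,0,0.12,8.5],[0,0,0,0,0,0.12,8.5],[0,0,0,0,0,0.12,8.5],[0,0,0,0,0,0.13,8.5],[0,0,0,0,0,0.13,8.5],[0,0,0,0,0,0,8.5],[0,0,0,0,0,0,8.5]])

```text
time_s: 9.0
tcp_pos: [0.5136, -0.3739, 0.3037]
tool_rot: [-0.0, 0.978, 0.206, -0.0]
contact_force: [-0.4, 0.5, -0.6]
gripper_width: 0.992
```

```bash
python3 - <<'E'
from h import *
p,R,s=pose(); print(s['time_s'],p,s['qpos'].round(2)); print(R.as_matrix().round(3))
c=cap('wrist','w2.png'); np.savez('w2.npz',**c)
for q,h in [('dock',0),('knob_grip',.071),('slot_a_seat',.057),('slot_b_seat',.057),('insert_c_center',.057)]:
    print(q,[(np.round(onplane(c,*d['pixel'],h),3).tolist(),d['pixel'],round(float(d['confidence']),2)) for d in robot.mark_of('wrist',q)[:2]])
E
```

```text
9.0 [ 0.51356596 -0.37394109  0.30373906] [-0.63  0.3   0.42  1.69 -0.    2.1 ]
[[ 0.915  0.404 -0.   ]
 [ 0.404 -0.915  0.   ]
 [-0.    -0.    -1.   ]]
dock [([0.565, -0.355, 0.0], [321.8, 139.7], 0.66)]
knob_grip [([0.468, -0.394, 0.071], [317.5, 279.3], 0.55)]
slot_a_seat [([0.564, -0.299, 0.057], [252.4, 115.3], 0.58)]
slot_b_seat [([0.57, -0.351, 0.057], [320.4, 136.1], 0.69)]
insert_c_center [([0.594, -0.393, 0.057], [383.9, 129.6], 0.88)]
```

View pics/w2.png

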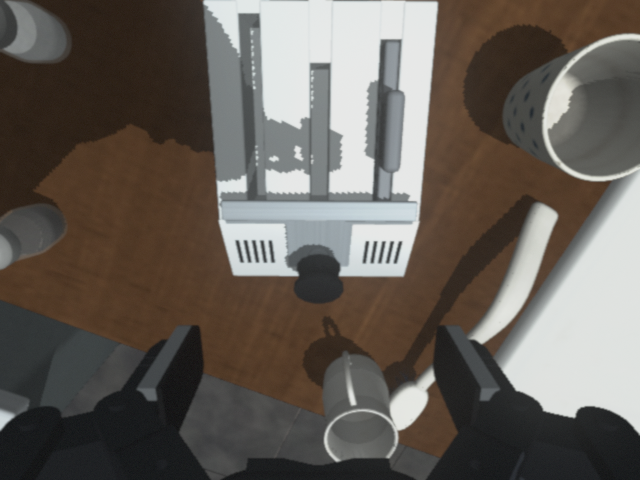

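```bash
python3 - <<'E'
from h import *
c=dict(np.load('w2.npz')); im=c['img'].astype(np.uint8)[:,:,::-1]
z=cv2.resize(im[0:210,200:440],None,fx=3.2,fy=3.2*.85,interpolation=cv2.INTER_NEAREST); cv2.imwrite('pics/w2z.png',z)
g=cv2.cvtColor(im,cv2.COLOR_BGR2GRAY).astype(int)
for v in [80,110,140,160,185]: print(v,g[v,230:270].tolist(),g[v,300:340].tolist())
print('col a',g[0:40,249].tolist(),'col b',g[50:90,320].tolist())
E
```

```text
80 [128, 129, 130, 130, 130, 130, 130, 130, 129, 126, 116, 97, 83, 82, 85, 96, 102, 104, 105, 105, 103, 112, 137, 154, 149, 134, 131, 132, 132, 131, 131, 145, 184, 219, 228, 230, 230, 230, 230, 230] [231, 232, 232, 232, 232, 232, 232, 231, 223, 191, 163, 186, 182, 150, 137, 135, 136, 135, 135, 135, 134, 136, 136, 135, 135, 135, 135, 132, 114, 115, 162, 211, 227, 232, 232, 232, 232, 232, 233, 232]
110 [127, 128, 128, 127, 127, 129, 128, 128, 128, 129, 126, 120, 105, 90, 80, 79, 78, 79, 78, 80, 78, 78, 80, 92, 113, 127, 129, 129, 129, 130, 129, 128, 131, 164, 209, 227, 229, 230, 230, 230] [232, 232, 232, 232, 232, 232, 232, 230, 223, 190, 140, 123, 130, 133, 133, 133, 132, 133, 133, 133, 133, 132, 133, 132, 133, 132, 129, 119, 106, 126, 179, 219, 230, 231, 233, 232, 232, 232, 232, 232]
140 [126, 126, 126, 127, 127, 127, 126, 126, 126, 127, 127, 126, 123, 114, 97, 81, 77, 76, 78, 77, 75, 77, 78, 77, 86, 108, 122, 127, 128, 128, 129, 128, 126, 120, 118, 125, 128, 130, 129, 130] [130, 132, 131, 131, 131, 131, 132, 130, 122, 109, 99, 114, 126, 130, 131, 129, 131, 130, 129, 131, 131, 131, 1
[... 594 characters left out ...]
79, 79, 78, 77, 79, 88, 110, 124, 127, 127, 127, 127, 128, 135, 167, 207, 226, 229, 230] [232, 231, 231, 232, 232, 231, 232, 230, 223, 189, 138, 118, 125, 129, 128, 129, 128, 129, 129, 129, 128, 129, 128, 130, 129, 126, 116, 105, 133, 188, 221, 230, 232, 232, 231, 231, 231, 231, 232, 232]
col a [230, 230, 230, 230, 230, 230, 230, 230, 230, 230, 230, 229, 218, 161, 113, 105, 104, 105, 104, 104, 104, 105, 105, 104, 104, 106, 106, 107, 115, 118, 117, 118, 120, 116, 114, 110, 110, 109, 109, 109] col b [232, 232, 232, 232, 232, 232, 232, 232, 232, 232, 232, 226, 199, 139, 110, 105, 95, 92, 98, 115, 131, 136, 136, 136, 135, 135, 136, 135, 135, 136, 134, 135, 135, 135, 135, 135, 135, 135, 134, 134]
```

View pics/w2z.png

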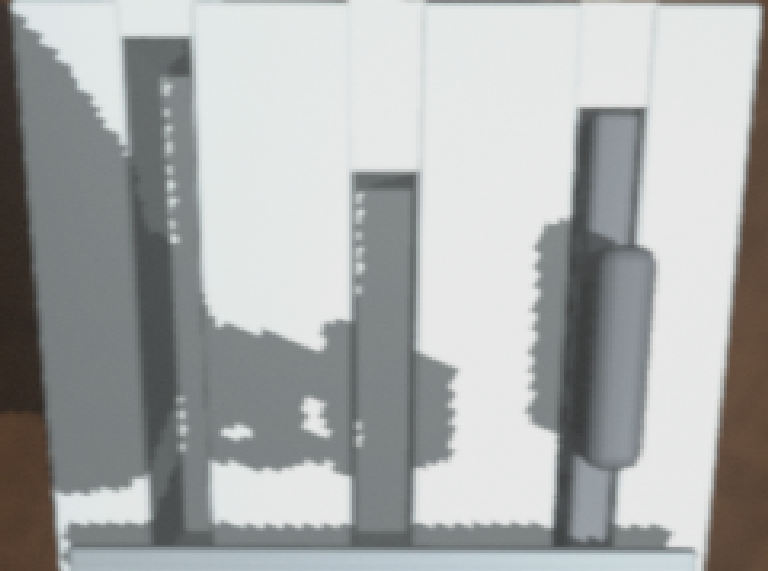

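```bash
python3 - <<'E'
from h import *
c=dict(np.load('w2.npz'))
f=lambda u,v:onplane(c,u+0.0,v+0.0,.066)
for n,pts in dict(a=[(240.7,80),(261.7,80),(246.1,185),(265.0,185)],b=[(309,80),(330,80),(309.2,185),(328.8,185)]).items():
    L0,R0,L1,R1=[f(*q) for q in pts]
    print(n,'width mm',np.linalg.norm(L0-R0)*1e3,np.linalg.norm(L1-R1)*1e3,'yaw',np.degrees(np.arctan2(*((L0+R0)-(L1+R1))[1::-1])),'mids',((L0+R0)/2).round(4),((L1+R1)/2).round(4))
ba=f(250.,12.9);bb=f(320,62.9); print('back ends',ba.round(4),bb.round(4))
# fit: yaw, origin
from scipy.optimize import least_squares
def res(x):
    th=x[2]; ex=np.array([np.cos(th),np.sin(th)]); ey=np.array([-ex[1],ex[0]]); o=x[:2]; r=[]
    for n,y in [('a',.048),('b',0)]:
        pts=dict(a=[(240.7,80),(261.7,80),(246.1,185),(265.0,185)],b=[(309,80),(330,80),(309.2,185),(328.8,185)])[n]
        for i,q in enumerate(pts):
            r.append((f(*q)[:2]-o)@ey-(y+(.007 if i%2==0 else -.007)))
    r.append((ba[:2]-o)@ex-.089); r.append((bb[:2]-o)@ex-.059)
    return np.array(r)*1e3
s=least_squares(res,[.56,-.353,.41]); print(s.x.round(4),np.degrees(s.x[2]),s.fun.round(2))
E
```

```text
a width mm 14.675354170280334 14.314624897137017 yaw 23.35739823726642 mids [ 0.586  -0.2911  0.066 ] [ 0.5183 -0.3204  0.066 ]
b width mm 14.676279558272098 14.845738664169005 yaw 23.610735012011197 mids [ 0.6053 -0.3348  0.066 ] [ 0.5377 -0.3644  0.066 ]
back ends [ 0.6246 -0.2757  0.066 ] [ 0.6155 -0.3307  0.066 ]
[ 0.5614 -0.354   0.4094] 23.45704400914453 [ 0.22 -0.45  0.17 -0.15  0.49 -0.19  0.38 -0.47  0.11 -0.11]
```

```bash
cat >> h.py <<'E'
O=np.array([.5614,-.3540,0]); TH=.4094
DR=Rn.from_euler('z',TH)
def d2w(x,y,z): return O+DR.apply([x,y,z])
def w2d(P): return DR.inv().apply(np.asarray(P)-O)
n32=np.array([-np.sin(np.radians(32)),0,np.cos(np.radians(32))])
Rknob=DR*Rn.from_matrix(np.stack([[np.cos(np.radians(32)),0,np.sin(np.radians(32))],[0,-1,0],-n32],1))
Rdown=DR*Rn.from_matrix(np.diag([1.,-1,-1]))
E
python3 - <<'E'
from h import *
c=dict(np.load('w2.npz'))
m=np.zeros((480,640),bool); m[240:305,285:350]=1
m&=c['img'].max(2)<70
P=w2d(cloud(c,m)); a=P@n32; 
print(len(P),np.percentile(a,[5,50,90,95,99])*1e3)
top=P[a>np.percentile(a,97)-.003]; x=np.array([np.cos(np.radians(32)),0,np.sin(np.radians(32))])
print(len(top),'y',np.percentile(top[:,1],[1,50,99])*1e3,'x',np.percentile(top@x,[1,50,99])*1e3)
# expected
print('panel n',np.array([-.086,0,.0465])@n32*1e3,'x of panel mid',np.array([-.086,0,.0465])@x*1e3)
m=np.zeros((480,640),bool); m[225:245,293:345]=1; Q=w2d(cloud(c,m&(c['img'].max(2)>90))); print('plate n',np.median(Q@n32)*1e3)
p,R,s=pose(); 
g=n32*.089+0; 
E
```

```text
1953 [105.25616217 125.55653422 126.7648271  126.93562222 127.24769248]
1126 y [-17.79512107   0.19079622  18.04645255] x [-63.99870008 -42.92766329 -27.25621408]
panel n 85.00729319532941 x of panel mid -48.290890482608596
plate n 89.20942744549045
```

```bash
python3 - <<'E'
from h import *
p,R,s=pose(); x=np.array([np.cos(np.radians(32)),0,np.sin(np.radians(32))])
for n in (.226,.166):
    t=O+DR.apply(-.047*x+n*n32); print(t.round(4)); delta(p,R,t,Rknob)
E
```

```text
[ 0.415  -0.4175  0.1668]
dT world cm [ -9.86  -4.36 -13.71]  in current tool axes [-10.78   0.04  13.71]  in target axes [-16.41   0.08   5.92]
rotvec tool [-0.001  0.559  0.003]
[ 0.4441 -0.4049  0.1159]
dT world cm [ -6.94  -3.1  -18.8 ]  in current tool axes [-7.6   0.05 18.8 ]  in target axes [-16.41   0.08  11.92]
rotvec tool [-0.001  0.559  0.003]
```

Request:
apply_moves(series=[[0,0,0,0,0.11,0,8],[0,0,0,0,0.11,0,8],[0,0,0,0,0.11,0,8],[0,0,0,0,0.11,0,7],[0,0,0,0,0.119,0,6.5],[-3.3,0,0,0,0,0,6.5],[-3.3,0,0,0,0,0,6.5],[-3.3,0,0,0,0,0,6.5],[-3.3,0,0,0,0,0,6.5],[-3.2,0.1,0,0,0,0,6.5],[0,0,3,0,0,0,6.5],[0,0,2.9,0,0,0,6.5],[0,0,0,0,0,0,6.5],[0,0,0,0,0,0,6.5]])

```text
time_s: 10.7
tcp_pos: [0.4151, -0.4177, 0.1671]
tool_rot: [-0.057, 0.941, 0.197, 0.27]
contact_force: [-0.4, 0.4, 0.3]
gripper_width: 0.763
```

```bash
python3 - <<'E'
from h import *
p,R,s=pose(); x=np.array([np.cos(np.radians(32)),0,np.sin(np.radians(32))])
print(s['time_s'],s['qpos'].round(2))
t=O+DR.apply(-.047*x+.166*n32); print(t.round(4)); delta(p,R,t,Rknob)
c=cap('wrist','w3.png'); cap('scene','s3.png')
E
```

```text
10.7 [-0.98  0.07 -0.17  1.22  0.55  1.78]
[ 0.4441 -0.4049  0.1159]
dT world cm [ 2.9   1.28 -5.12]  in current tool axes [-0.03 -0.01  6.03]  in target axes [-0.03 -0.02  6.03]
rotvec tool [-0.002 -0.     0.003]
```

View pics/w3.png

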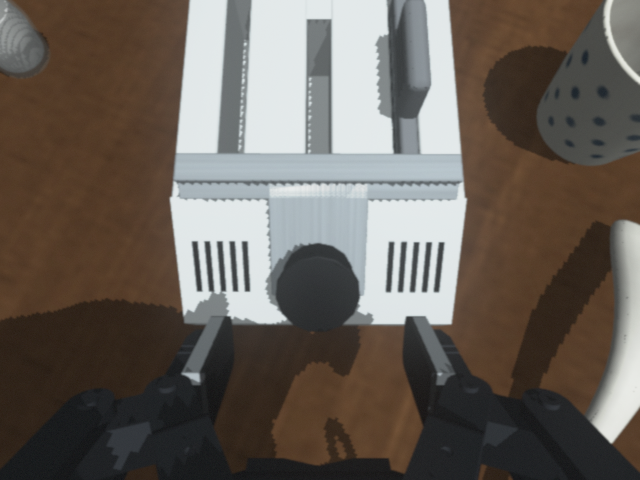

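View pics/s3.png

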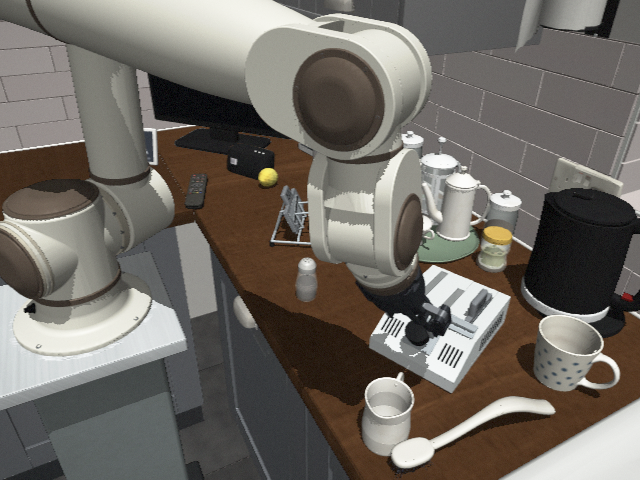

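Request:
apply_moves(series=[[0,0,2,0,0,0,6.5],[0,0,2,0,0,0,6.5],[0,0,1.5,0,0,0,6.5],[0,0,0.5,0,0,0,6],[0,0,0,0,0,0,3],[0,0,0,0,0,0,2.5],[0,0,0,0,0,0,2.5],[0,0,0,0,0,0,2.5],[0,0,0,0,0,0,2.5],[0,0,0,0,0,0,2.5],[0,0,0,0,0,0,2.5]], grip_force=60)

```text
time_s: 11.9
tcp_pos: [0.4438, -0.405, 0.1175]
tool_rot: [-0.057, 0.941, 0.196, 0.27]
contact_force: [-6.9, 5.8, 5.4]
gripper_width: 0.426
```

Request:
apply_moves(series=[[0,0,-0.4,0,0,0,2.5],[0,0,-0.4,0,0,0,2.5],[0,0,-0.4,0,0,0,2.5],[0,0,-0.4,0,0,0,2.5],[0,0,-0.4,0,0,0,2.5],[0,0,-0.3,0,0,0,2.5],[0,0,-0.3,0,0,0,2.5],[0,0,-0.2,0,0,0,2.5],[0,0,0,0,0,0,2.5],[0,0,0,0,0,0,2.5]], grip_force=60)

```text
time_s: 12.9
tcp_pos: [0.4313, -0.4104, 0.139]
tool_rot: [-0.057, 0.941, 0.197, 0.27]
contact_force: [16.1, 3.8, -15.8]
gripper_width: 0.427
```

```bash
python3 - <<'E'
from h import *
p,R,s=pose(); print(s['time_s'],s['contact_force'],s['gripper_width'],w2d(p)@n32)
c=cap('wrist','w4.png')
E
```

```text
12.9 [ 16.05739761   3.79631103 -15.8401621 ] 0.4270454631044715 0.19299292083409741
```

View pics/w4.png

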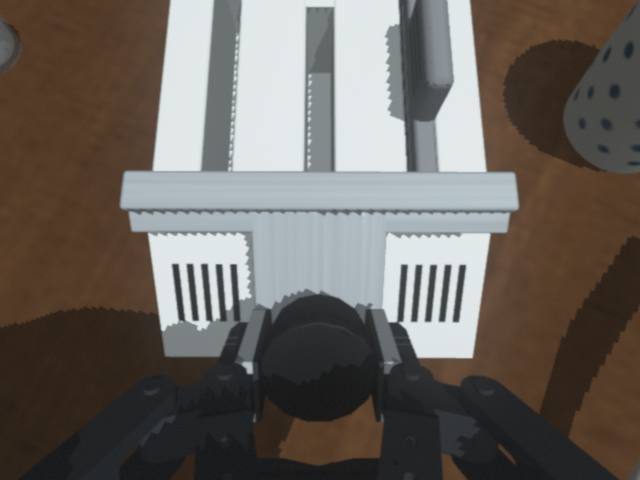

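Request:
apply_moves(series=[[0,0,0.2,0,0,0,2.5],[0,0,0,0,0,0,5],[0,0,0,0,0,0,6.5],[0,0,0,0,0,0,6.5],[0,0,0,0,0,0,6.5],[0,0,-1,0,0,0,6.5],[0,0,-2,0,0,0,6.5],[0,0,-3,0,0,0,6.5],[0,0,-3,0,0,0,6.5],[0,0,-3,0,0,0,6.5],[0,0,0,0,0,0,6.5]])

```text
time_s: 14.05
tcp_pos: [0.3725, -0.438, 0.2445]
tool_rot: [-0.053, 0.941, 0.196, 0.271]
contact_force: [0.0, -0.8, 0.2]
gripper_width: 0.765
```

```bash
cat >> h.py <<'E'
_y=np.radians(-32.8); _t=np.radians(25)
_nh=np.array([np.cos(_y),np.sin(_y),0]); dn=_nh*np.cos(_t)+np.array([0,0,np.sin(_t)]); du=-_nh*np.sin(_t)+np.array([0,0,np.cos(_t)]); de=np.cross(dn,du)
CA=-.3387*de-.0865*du+.34005*dn
CB=-.3361*de-.1144*du+.3997*dn
Rdr=Rn.from_matrix(np.stack([-de,dn,-du],1))
E
python3 - <<'E'
from h import *
p,R,s=pose(); print(s['time_s'],s['contact_force'],p,CA,CB)
c=cap('wrist','w5.png')
Rk=Rtool(-32.8)
t=CA+(.089+.08)*du; print(t); delta(p,R,t,Rdr)
print('to down',(R.inv()*Rdown).as_rotvec().round(3),'down->dr yaw',(Rdown.inv()*Rtool(-32.8)).as_rotvec().round(3),'tilt',(Rtool(-32.8).inv()*Rdr).as_rotvec().round(3))
print('in down axes',Rdown.inv().apply(t-p)*100)
E
```

```text
14.05 [ 0.01485465 -0.76584239  0.2252445 ] [ 0.37246126 -0.43798729  0.24453512] [0.47325892 0.09794793 0.06531572] [0.52720373 0.06008972 0.06523891]
[0.41322356 0.13663808 0.21848173]
dT world cm [ 4.08 57.46 -2.61]  in current tool axes [ 21.36 -51.09  16.09]  in target axes [ 50.51 -26.21  -9.35]
rotvec tool [-0.243 -0.406 -0.676]
to down [ 0.006 -0.56   0.002] down->dr yaw [ 0.     0.    -0.589] tilt [-0.436 -0.     0.   ]
in down axes [ 26.61284902 -51.09124278   2.60533886]
```

View pics/w5.png

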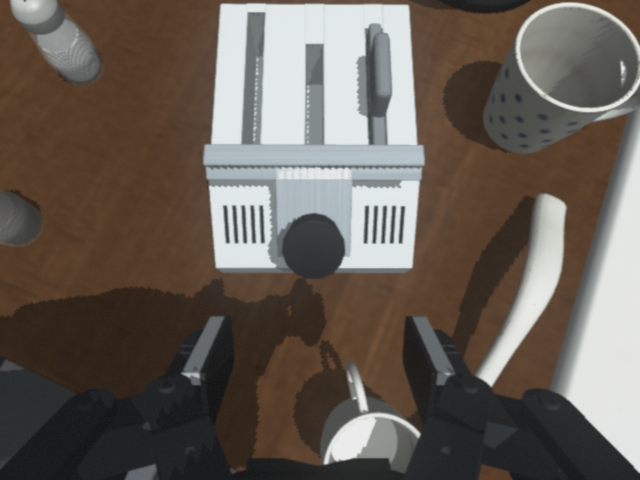

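Request:
apply_moves(series=[[0,0,0,-0.035,-0.058,-0.096,5],[0,0,0,-0.035,-0.058,-0.096,4],[0,0,0,-0.035,-0.058,-0.097,4],[0,0,0,-0.035,-0.058,-0.097,4],[0,0,0,-0.035,-0.058,-0.097,4],[0,0,0,-0.034,-0.058,-0.097,4],[0,0,0,-0.034,-0.058,-0.096,4],[2.5,-1.3,-1.5,0,0,0,4]])

```text
time_s: 14.9
tcp_pos: [0.3714, -0.4054, 0.2457]
tool_rot: [0.187, 0.857, 0.469, 0.102]
contact_force: [0.7, 0.4, -0.1]
gripper_width: 0.471
```

Request:
apply_moves(series=[[3.7,-1.9,-1.5,0,0,0,4],[3.7,-1.9,-1.5,0,0,0,4],[3.7,-1.9,-1,0,0,0,4],[3.7,-1.9,-1,0,0,0,4],[3.7,-1.9,-0.5,0,0,0,4],[3.7,-1.9,-0.5,0,0,0,4],[3.7,-1.9,-0.5,0,0,0,4],[3.7,-1.9,-0.5,0,0,0,4],[3.7,-1.9,0,0,0,0,4],[3.7,-1.9,0,0,0,0,4],[3.7,-1.9,0,0,0,0,4],[3.7,-1.9,0,0,0,0,4],[2.6,-1.3,0,0,0,0,4],[0,0,0,0,0,0,4],[0,0,0,0,0,0,4]])

```text
time_s: 16.4
tcp_pos: [0.4163, 0.1247, 0.2112]
tool_rot: [0.187, 0.857, 0.469, 0.102]
contact_force: [-0.4, -0.2, -0.5]
gripper_width: 0.47
```

```bash
python3 - <<'E'
from h import *
p,R,s=pose(); print(s['time_s'],s['contact_force'],p,s['qpos'].round(2))
c=cap('wrist','w6.png'); cap('scene','s6.png')
t=CA+(.089)*du; delta(p,R,t,Rdr)
E
```

```text
16.4 [-0.44191208 -0.15074357 -0.54905848] [0.41628795 0.1247221  0.21118443] [ 0.47 -0.42 -0.49  1.27 -0.37  2.56]
dT world cm [ 2.54 -0.64 -6.52]  in current tool axes [ 0.82 -0.46  6.96]  in target axes [ 0.84 -0.51  6.96]
rotvec tool [-0.007 -0.002  0.003]
```

View pics/w6.png

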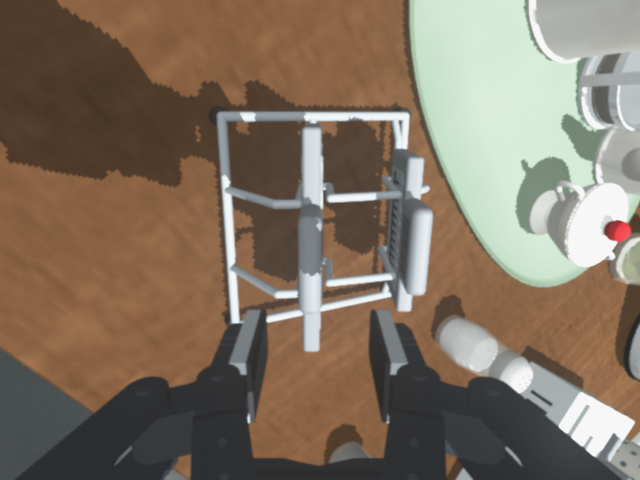

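View pics/s6.png

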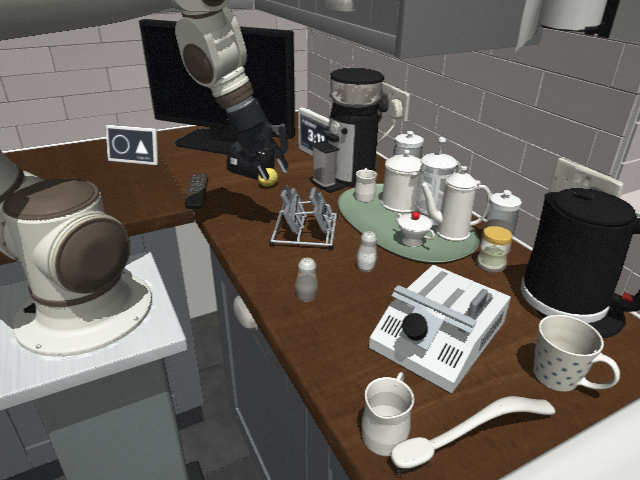

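Request:
apply_moves(series=[[0.84,-0.5,0,-0.007,0,0,4],[0,0,2,0,0,0,4],[0,0,2,0,0,0,4],[0,0,1.5,0,0,0,4],[0,0,1,0,0,0,4],[0,0,0.46,0,0,0,4],[0,0,0,0,0,0,4],[0,0,0,0,0,0,4]])

```text
time_s: 17.3
tcp_pos: [0.4425, 0.118, 0.1477]
tool_rot: [0.19, 0.857, 0.468, 0.105]
contact_force: [0.3, 0.1, -0.6]
gripper_width: 0.463
```

```bash
python3 - <<'E'
from h import *
p,R,s=pose(); print(s['time_s'],s['contact_force'],p)
c=cap('wrist','w7.png')
t=CA+(.089)*du; delta(p,R,t,Rdr)
E
```

```text
17.3 [ 0.25633665  0.08846446 -0.63047207] [0.44247463 0.11804476 0.14766975]
dT world cm [-0.08  0.03 -0.17]  in current tool axes [-0.02 -0.15  0.12]  in target axes [-0.02 -0.15  0.12]
rotvec tool [ 0.001 -0.003  0.   ]
```

View pics/w7.png

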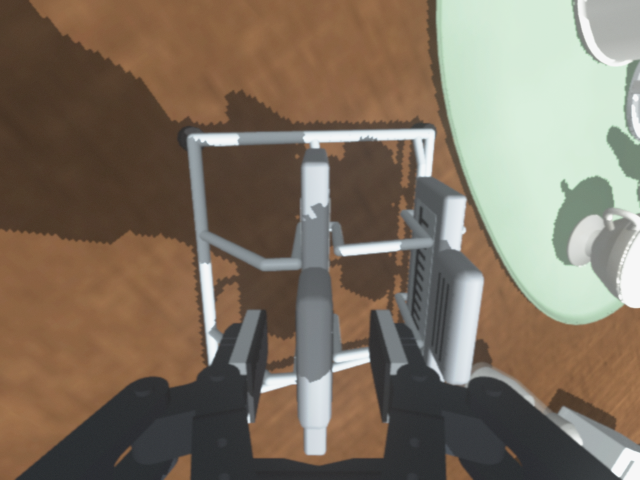

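Request:
apply_moves(series=[[0,-0.13,0.1,0,0,0,4],[0,0,0,0,0,0,2],[0,0,0,0,0,0,0.6],[0,0,0,0,0,0,0.6],[0,0,0,0,0,0,0.6],[0,0,0,0,0,0,0.6],[0,0,0,0,0,0,0.6]], grip_force=40)

```text
time_s: 18.05
tcp_pos: [0.4418, 0.1184, 0.1458]
tool_rot: [0.19, 0.857, 0.468, 0.105]
contact_force: [0.1, 0.2, 3.3]
gripper_width: 0.134
```

Request:
apply_moves(series=[[0,0,-1,0,0,0,0.6],[0,0,-1.5,0,0,0,0.6],[0,0,-1.5,0,0,0,0.6],[0,0,-2,0,0,0,0.6],[0,0,-2,0,0,0,0.6],[0,0,-2,0,0,0,0.6],[0,0,0,0,0,0,0.6],[0,0,0,0,0,0,0.6]])

```text
time_s: 18.85
tcp_pos: [0.4059, 0.1412, 0.2356]
tool_rot: [0.19, 0.857, 0.468, 0.105]
contact_force: [-1.1, 0.5, -1.5]
gripper_width: 0.133
```

```bash
python3 - <<'E'
from h import *
p,R,s=pose(); print(s['time_s'],s['contact_force'],p,s['gripper_width'])
c=cap('wrist','w8.png'); cap('scene','s8.png')
sa=d2w(.022,.048,.057); t=sa+np.array([0,0,.089+.09]); print(sa,t)
delta(p,R,t,Rdown); print('dr->vertical',(R.inv()*Rtool(-32.8)).as_rotvec(),'then',(Rtool(-32.8).inv()*Rdown).as_rotvec())
E
```

```text
18.85 [-1.05665075  0.47581849 -1.51952193] [0.40590897 0.14119149 0.23559453] 0.13287799773377282
[ 0.56247508 -0.30120943  0.057     ] [ 0.56247508 -0.30120943  0.236     ]
dT world cm [ 1.566e+01 -4.424e+01  4.000e-02]  in current tool axes [-28.79  33.62  15.6 ]  in target axes [-3.250e+00  4.682e+01 -4.000e-02]
rotvec tool [ 0.423 -0.131  0.581]
dr->vertical [ 0.43691508 -0.00234888  0.00195361] then [0.         0.         0.58892833]
```

View pics/w8.png

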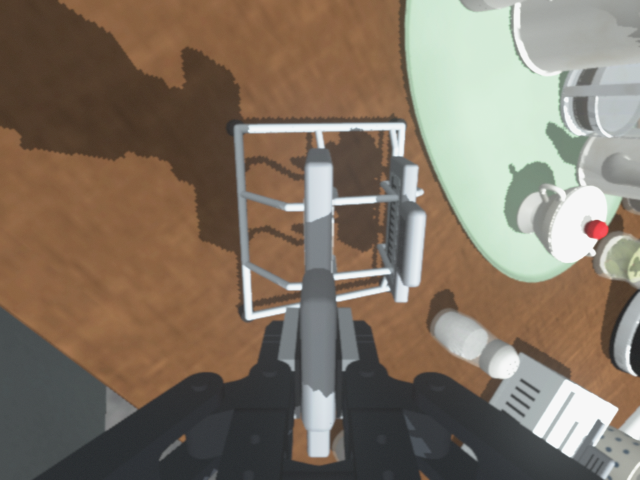

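View pics/s8.png

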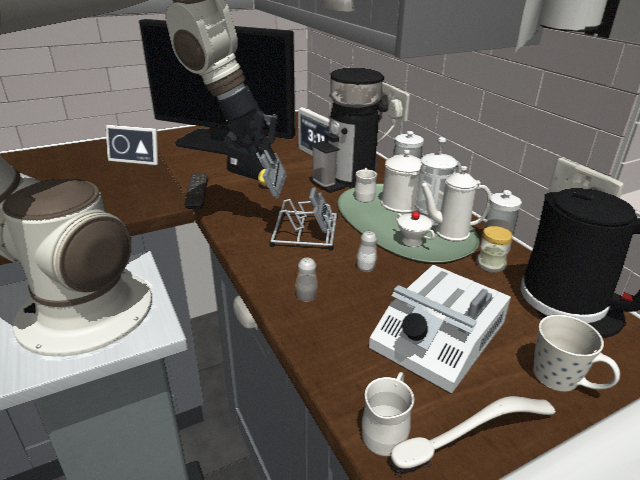

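```bash
cat >> h.py <<'E'
def held(c,p,R,tipz=.02):
    # cloud in tool frame of held insert
    m=np.zeros((480,640),bool); m[100:470,285:355]=1
    P=R.inv().apply(cloud(c,m)-p); return P
E
python3 - <<'E'
from h import *
p,R,s=pose(); c=cap('wrist')
P=held(c,p,R)
k=(abs(P[:,1])<.009)&(P[:,2]>.03)&(P[:,2]<.15); P=P[k]
hb,ed=np.histogram(P[:,2]*1e3,bins=np.arange(30,100,2)); print(list(zip(ed.astype(int),hb)))
for lo,hi in [(.03,.06),(.068,.085)]:
    g=P[(P[:,2]>lo)&(P[:,2]<hi)]
    if len(g): print(lo,len(g),'x',np.percentile(g[:,0],[.2,.5,1,99,99.5,99.8])*1e3,'y',np.percentile(g[:,1],[1,50,99])*1e3)
for z in [.04,.045,.07,.073,.076]:
    g=P[abs(P[:,2]-z)<.0015]; 
    if len(g)>5: print(z,len(g),g[:,0].min()*1e3,g[:,0].max()*1e3)
E
```

```text
[(np.int64(30), np.int64(73)), (np.int64(32), np.int64(60)), (np.int64(34), np.int64(681)), (np.int64(36), np.int64(234)), (np.int64(38), np.int64(122)), (np.int64(40), np.int64(129)), (np.int64(42), np.int64(2726)), (np.int64(44), np.int64(1663)), (np.int64(46), np.int64(450)), (np.int64(48), np.int64(153)), (np.int64(50), np.int64(155)), (np.int64(52), np.int64(132)), (np.int64(54), np.int64(120)), (np.int64(56), np.int64(126)), (np.int64(58), np.int64(113)), (np.int64(60), np.int64(100)), (np.int64(62), np.int64(103)), (np.int64(64), np.int64(94)), (np.int64(66), np.int64(90)), (np.int64(68), np.int64(104)), (np.int64(70), np.int64(2506)), (np.int64(72), np.int64(997)), (np.int64(74), np.int64(27)), (np.int64(76), np.int64(20)), (np.int64(78), np.int64(21)), (np.int64(80), np.int64(32)), (np.int64(82), np.int64(19)), (np.int64(84), np.int64(55)), (np.int64(86), np.int64(39)), (np.int64(88), np.int64(46)), (np.int64(90), np.int64(14)), (np.int64(92), np.int64(16)), (np.int64(94), np.int64(10)), (np.int64(96), np.int64(13))]
0.03 6937 x [-24.60222908 -23.83697917 -22.94302364  26.02576716  26.16112504
  26.28171323] y [-8.53131682 -0.077601    8.54610454]
0.068 3740 x [-64.0009964  -63.65941932 -63.11604538  64.70712551  64.75994638
  64.79669665] y [-5.17117019 -0.12044649  4.77203893]
0.04 180 -10.016259137414693 11.439807909170383
0.045 2854 -25.77084469911131 26.31711748222696
0.07 1716 -64.2836790499191 64.66838925578944
0.073 1888 -64.6673864920219 64.85026217964301
0.076 29 56.05070812063218 64.90362748047292
```

Request:
apply_moves(series=[[0,0,-1.5,0,0,0,0.6],[0,0,-2,0.109,0,0,0.6],[0,0,-1,0.109,0,0,0.6],[0,0,0,0.109,0,0,0.6],[0,0,0,0.11,0,0,0.6],[0,0,0,0,0,0.118,0.6],[0,0,0,0,0,0.118,0.6],[0,0,0,0,0,0.118,0.6],[0,0,0,0,0,0.118,0.6],[0,0,0,0,0,0.117,0.6],[0,0,0,0,0,0,0.6]])

```text
time_s: 20.1
tcp_pos: [0.3908, 0.1505, 0.2764]
tool_rot: [-0.0, 0.979, 0.203, 0.0]
contact_force: [0.1, 0.5, -0.3]
gripper_width: 0.133
```

```bash
python3 - <<'E'
from h import *
p,R,s=pose(); print(s['time_s'],s['contact_force'],p,s['gripper_width'])
t=d2w(.022,.048,.057)+np.array([0,0,.0888+.075]); delta(p,R,t,Rdown)
E
```

```text
20.1 [ 0.11553144  0.47831666 -0.32979671] [0.39075999 0.15049733 0.27642068] 0.13254940901188553
dT world cm [ 17.17 -45.17  -5.56]  in current tool axes [-2.21 48.28  5.52]  in target axes [-2.23 48.27  5.56]
rotvec tool [-0.001 -0.001 -0.   ]
```

Request:
apply_moves(series=[[-0.1,2.5,0,0,0,0,0.6],[-0.2,3.7,0,0,0,0,0.6],[-0.2,3.7,0,0,0,0,0.6],[-0.2,3.7,0,0,0,0,0.6],[-0.2,3.7,0,0,0,0,0.6],[-0.2,3.7,0,0,0,0,0.6],[-0.2,3.7,0,0,0,0,0.6],[-0.2,3.7,0,0,0,0,0.6],[-0.2,3.7,0,0,0,0,0.6],[-0.2,3.7,0,0,0,0,0.6],[-0.2,3.7,0,0,0,0,0.6],[-0.1,3.7,0,0,0,0,0.6],[0,3.1,0,0,0,0,0.6],[0,2,0,0,0,0,0.6],[0,0,2.5,0,0,0,0.6],[0,0,2.5,0,0,0,0.6],[0,0,0,0,0,0,0.6],[0,0,0,0,0,0,0.6]])

```text
time_s: 21.9
tcp_pos: [0.5633, -0.3007, 0.2266]
tool_rot: [-0.001, 0.979, 0.205, 0.0]
contact_force: [-0.2, 0.3, -0.2]
gripper_width: 0.131
```

```bash
python3 - <<'E'
from h import *
p,R,s=pose(); print(s['time_s'],s['contact_force'],p,s['gripper_width'],s['qpos'].round(2))
c=cap('wrist','w9.png'); cap('scene','s9.png')
t=d2w(.022,.048,.057)+np.array([0,0,.0888]); delta(p,R,t,Rdown)
P=R.inv().apply(cloud(c,np.ones((480,640),bool))-p)
g=P[(abs(P[:,1])<.009)&(P[:,2]>.066)&(P[:,2]<.078)]; print('frame x',np.percentile(g[:,0],[.3,99.7])*1e3,'y',np.percentile(g[:,1],[1,99])*1e3,'z',np.median(g[:,2]))
E
```

```text
21.9 [-0.20691472  0.31279582 -0.23257843] [ 0.56333181 -0.3006864   0.22661674] 0.13105634884916403 [-0.49  0.29  0.26  1.54  0.    2.24]
dT world cm [-0.09 -0.05 -8.08]  in current tool axes [-0.11  0.03  8.08]  in target axes [-0.1   0.01  8.08]
rotvec tool [-0.002 -0.001  0.004]
frame x [-63.99386513  64.76520912] y [-4.89238173  5.09197463] z 0.07164437388129691
```

View pics/w9.png

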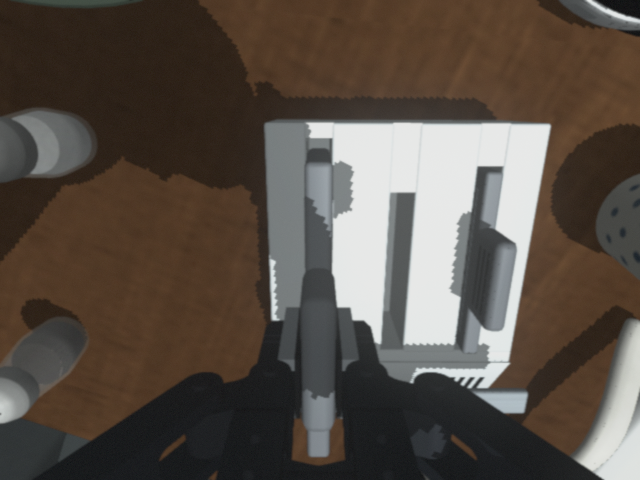

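View pics/s9.png

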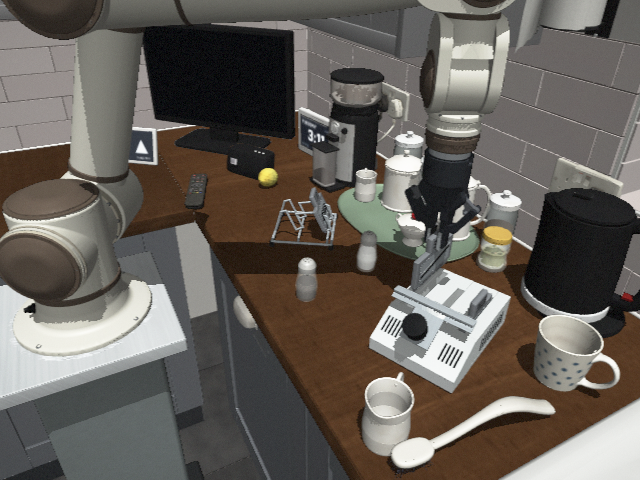

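```bash
python3 - <<'E'
from h import *
c=cap('wrist'); im=c['img'][:,:,::-1].copy()
for q in [(.089,.055,.066),(.089,.041,.066),(.059,.007,.066),(.059,-.007,.066),(-.03,.007,.066),(-.03,-.007,.066),(.0745,-.041,.066),(.0745,-.055,.066),(.097,.078,.066),(.097,-.078,.066)]:
    u=proj(c,d2w(*q)); print(q,u.round(1)); cv2.circle(im,tuple(np.round(u*8).astype(int)),8,(0,0,255),-1,shift=3)
cv2.imwrite('pics/w9z.png',cv2.resize(im[110:370,255:555],None,fx=2.6,fy=2.3,interpolation=cv2.INTER_NEAREST))
E
```

```text
(0.089, 0.055, 0.066) [304.7 139.7]
(0.089, 0.041, 0.066) [330.1 139.8]
(0.059, 0.007, 0.066) [388.4 193.6]
(0.059, -0.007, 0.066) [412.7 193.6]
(-0.03, 0.007, 0.066) [380.4 329.7]
(-0.03, -0.007, 0.066) [402.  329.7]
(0.0745, -0.041, 0.066) [475.1 166.7]
(0.0745, -0.055, 0.066) [499.9 166.7]
(0.097, 0.078, 0.066) [262.5 124.4]
(0.097, -0.078, 0.066) [548.  125.3]
```

View pics/w9z.png

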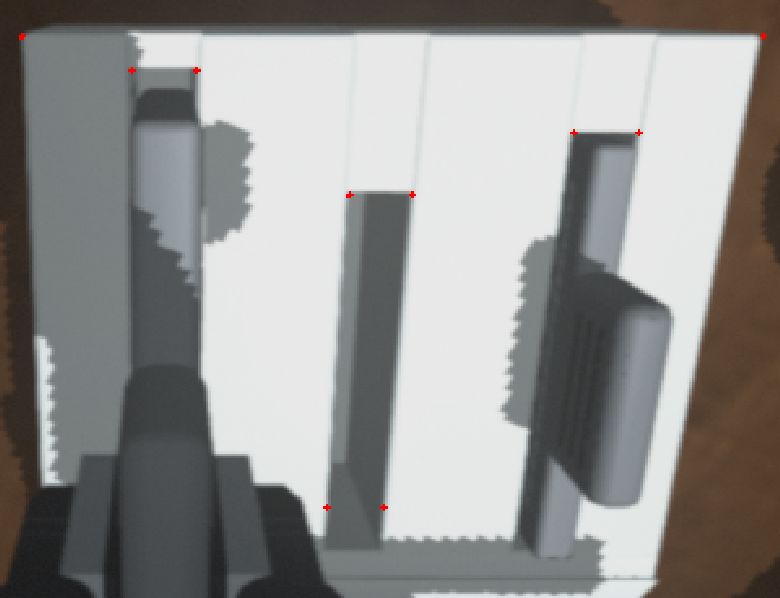

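Request:
apply_moves(series=[[-0.12,0.02,1.5,0,0,0.004,0.6],[0,0,0.8,0,0,0,0.6],[0,0,0.8,0,0,0,0.6],[0,0,0.8,0,0,0,0.6],[0,0,0.6,0,0,0,0.6],[0,0,0,0,0,0,0.6]])

```text
time_s: 22.65
tcp_pos: [0.5624, -0.3011, 0.1808]
tool_rot: [-0.001, 0.979, 0.202, 0.0]
contact_force: [-0.3, 0.6, -0.5]
gripper_width: 0.135
```

```bash
python3 - <<'E'
from h import *
p,R,s=pose(); print(s['time_s'],s['contact_force'],s['moment'],p,s['gripper_width'])
t=d2w(.022,.048,.057)+np.array([0,0,.0888]); delta(p,R,t,Rdown)
E
```

```text
22.65 [-0.28518612  0.56058554 -0.4608235 ] [ 0.01303537 -0.02913068 -0.04565565] [ 0.56241428 -0.30110978  0.180816  ] 0.13518082901216852
dT world cm [ 0.01 -0.01 -3.5 ]  in current tool axes [-0.    0.02  3.5 ]  in target axes [0.   0.01 3.5 ]
rotvec tool [-0.002 -0.001 -0.002]
```

Request:
apply_moves(series=[[0,0,0.6,0,0,0,0.6],[0,0,0.8,0,0,0,0.6],[0,0,0.8,0,0,0,0.6],[0,0,0.6,0,0,0,0.6],[0,0,0.4,0,0,0,0.6],[0,0,0.2,0,0,0,0.6],[0,0,0.1,0,0,0,0.6],[0,0,0,0,0,0,0.6]])

```text
time_s: 23.45
tcp_pos: [0.5627, -0.3013, 0.1469]
tool_rot: [-0.001, 0.979, 0.202, 0.001]
contact_force: [0.7, -0.7, -0.2]
gripper_width: 0.136
```

```bash
python3 - <<'E'
from h import *
p,R,s=pose(); print(s['time_s'],s['contact_force'],s['moment'],p,s['gripper_width'])
t=d2w(.022,.048,.057)+np.array([0,0,.0888]); delta(p,R,t,Rdown)
E
```

```text
23.45 [ 0.72164898 -0.65758142 -0.18650825] [-0.01305585 -0.05283099  0.05559496] [ 0.56274737 -0.30125695  0.1469113 ] 0.1358467894675849
dT world cm [-0.03  0.   -0.11]  in current tool axes [-0.02 -0.02  0.11]  in target axes [-0.02 -0.02  0.11]
rotvec tool [-0.001 -0.002 -0.002]
```

Nearly down; press the last ~2–3 mm, then release and rise.

Request:
apply_moves(series=[[0,0,0.1,0,0,0,0.6],[0,0,0.1,0,0,0,0.6],[0,0,0.1,0,0,0,0.6],[0,0,0,0,0,0,0.6]])

```text
time_s: 23.85
tcp_pos: [0.5628, -0.3014, 0.1452]
tool_rot: [-0.0, 0.979, 0.202, 0.001]
contact_force: [-3.9, 0.5, 6.7]
gripper_width: 0.134
```

Request:
apply_moves(series=[[0,0,0,0,0,0,2],[0,0,0,0,0,0,3],[0,0,0,0,0,0,3.5],[0,0,0,0,0,0,3.5],[0,0,-1,0,0,0,3.5],[0,0,-2,0,0,0,3.5],[0,0,-3,0,0,0,3.5],[0,0,-3,0,0,0,3.5],[0,0,-3,0,0,0,3.5],[0,0,0,0,0,0,3.5]])

```text
time_s: 24.85
tcp_pos: [0.5634, -0.3019, 0.2696]
tool_rot: [0.002, 0.979, 0.202, 0.004]
contact_force: [-0.1, -0.3, 0.9]
gripper_width: 0.411
```

```bash
python3 - <<'E'
from h import *
p,R,s=pose(); print(s['time_s'],s['contact_force'],p,s['gripper_width'])
c=cap('wrist','w10.png')
m=np.ones((480,640),bool); P=w2d(cloud(c,m))
for lab,y in [('a',.048),('c',-.048)]:
    g=P[(abs(P[:,1]-y)<.009)&(P[:,0]>-.05)&(P[:,0]<.1)&(P[:,2]>.068)]
    for lo,hi in [(.07,.08),(.096,.11)]:
        k=g[(g[:,2]>lo)&(g[:,2]<hi)]; 
        if len(k): print(lab,lo,len(k),np.median(k[:,2]).round(4),np.percentile(k[:,0],[1,99]).round(4),np.percentile(k[:,1],[1,99]).round(4))
t=CB+(.089+.08)*du; print(t)
delta(p,R,t,Rdr); print((R.inv()*Rtool(-32.8)).as_rotvec())
E
```

```text
24.85 [-0.11094321 -0.34623542  0.86463315] [ 0.5633547  -0.3018587   0.26956735] 0.41062373582561085
a 0.07 1477 0.0737 [-0.0411  0.0861] [0.0425 0.0525]
a 0.096 1654 0.1013 [-0.0495  0.0473] [0.0408 0.0555]
c 0.07 1542 0.0739 [-0.0406  0.072 ] [-0.0521 -0.0414]
c 0.096 1676 0.1014 [-0.0495  0.0405] [-0.0551 -0.0411]
[0.46716837 0.09877987 0.21840492]
dT world cm [-9.62 40.06 -5.12]  in current tool axes [  7.   -40.62   4.96]  in target axes [ 28.47 -29.16  -7.95]
rotvec tool [-0.417  0.124 -0.583]
[ 0.006672   -0.00481645 -0.59120404]
```

View pics/w10.png

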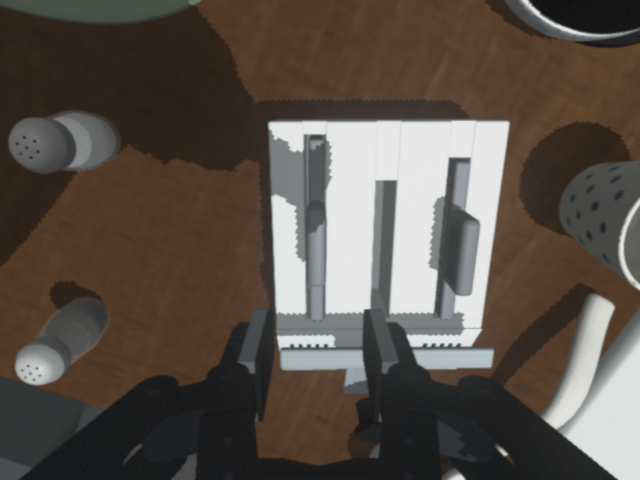

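Request:
apply_moves(series=[[0.4,-2.5,0,0,0,0,4],[0.6,-3.7,0,0,0,0,4],[0.6,-3.7,0,0,0,0,4],[0.6,-3.7,0,0,0,0,4],[0.6,-3.7,0,0,0,0,4],[0.7,-3.7,0,0,0,0,4],[0.7,-3.7,0,0,0,0,4],[0.7,-3.7,0,0,0,0,4],[0.7,-3.7,0,0,0,0,4],[0.7,-3.7,0,0,0,0,4],[0.7,-3,0,0,0,0,4],[0,-1.8,0,0,0,0,4],[0,0,0,-0.07,0.021,-0.097,4],[0,0,0,-0.07,0.021,-0.097,4],[0,0,0,-0.07,0.021,-0.097,4],[0,0,0,-0.069,0.021,-0.097,4],[0,0,0,-0.069,0.02,-0.097,4],[0,0,0,-0.069,0.02,-0.098,4],[0,0,0,0,0,0,4],[0,0,0,0,0,0,4]])

```text
time_s: 26.9
tcp_pos: [0.4656, 0.0992, 0.264]
tool_rot: [0.186, 0.858, 0.467, 0.101]
contact_force: [0.1, 0.2, -0.6]
gripper_width: 0.467
```

```bash
python3 - <<'E'
from h import *
p,R,s=pose(); print(s['time_s'],s['contact_force'],p,s['qpos'].round(2))
c=cap('wrist','w11.png'); cap('scene','s11.png')
t=CB+(.089)*du; delta(p,R,t,Rdr)
# remeasure b tab in drainer axes
P=cloud(c,np.ones((480,640),bool)); q=P-CB; s_,d_,h_=q@de,q@dn,q@du
k=(abs(s_)<.03)&(abs(d_)<.012)&(h_>.025)&(h_<.055); print(k.sum(),np.percentile(s_[k],[1,99])*1e3,np.percentile(d_[k],[1,99])*1e3,np.percentile(h_[k],[50,90])*1e3)
E
```

```text
26.9 [ 0.09046852  0.17062358 -0.57969784] [0.46559565 0.09920804 0.26398295] [ 0.36 -0.33 -0.33  1.31 -0.34  2.46]
dT world cm [  3.    -1.87 -11.81]  in current tool axes [ 0.07 -1.68 12.21]  in target axes [ 0.05 -1.79 12.2 ]
rotvec tool [-0.009  0.002 -0.002]
1731 [-26.0214128  23.7090753] [-5.90437347  6.32557076] [44.88164965 46.12707321]
```

View pics/w11.png

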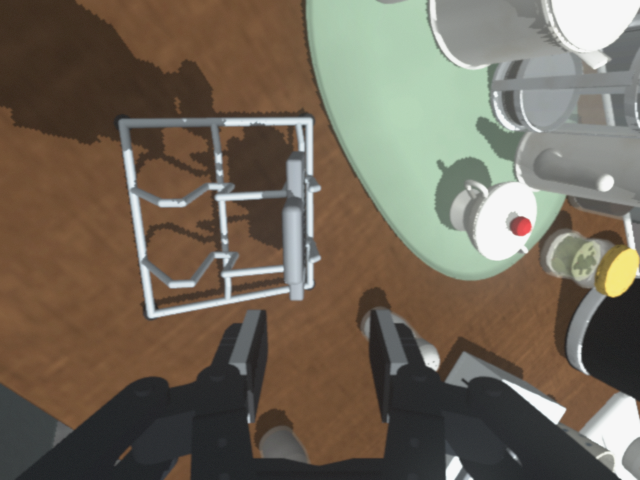

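View pics/s11.png

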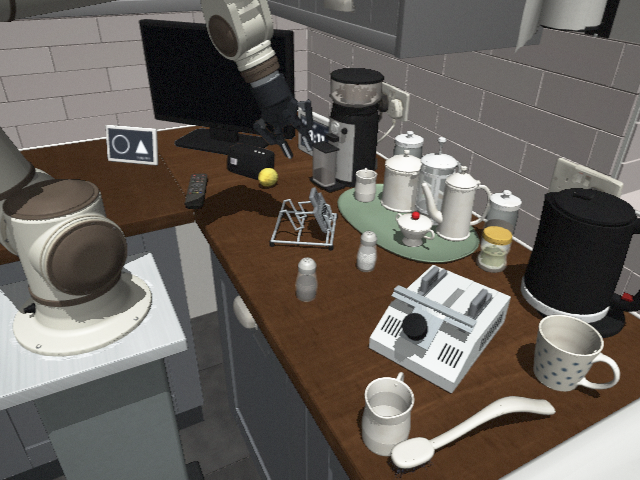

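Request:
apply_moves(series=[[0.1,-1.72,0,-0.009,0,0,4],[0,0,3,0,0,0,4],[0,0,3,0,0,0,4],[0,0,2.5,0,0,0,4],[0,0,2,0,0,0,4],[0,0,1.2,0,0,0,4],[0,0,0.3,0,0,0,4],[0,0,0,0,0,0,4],[0,0,0,0,0,0,4]])

```text
time_s: 27.9
tcp_pos: [0.4965, 0.0809, 0.1495]
tool_rot: [0.191, 0.857, 0.467, 0.104]
contact_force: [0.4, -0.2, -0.4]
gripper_width: 0.468
```

```bash
python3 - <<'E'
from h import *
p,R,s=pose(); print(s['time_s'],s['contact_force'],p)
c=cap('wrist','w12.png')
t=CB+(.089)*du; delta(p,R,t,Rdr)
E
```

```text
27.9 [ 0.35082382 -0.23322595 -0.39546465] [0.49647646 0.08089773 0.14952282]
dT world cm [-0.09 -0.04 -0.36]  in current tool axes [-0.08 -0.2   0.31]  in target axes [-0.08 -0.2   0.31]
rotvec tool [0.003 0.001 0.   ]
```

View pics/w12.png

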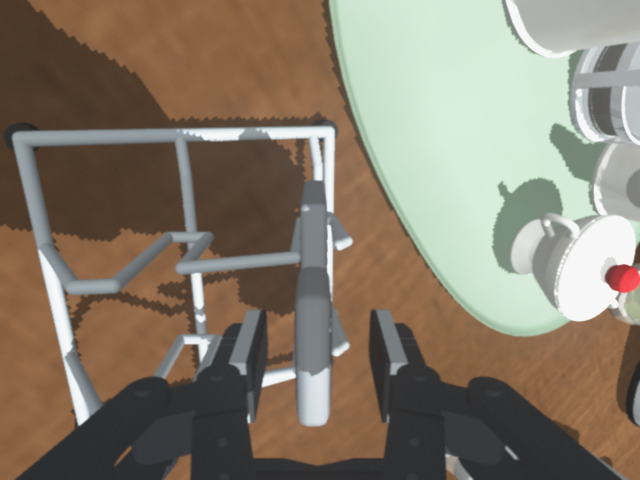

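Request:
apply_moves(series=[[0,-0.2,0.3,0,0,0,4],[0,0,0,0,0,0,2],[0,0,0,0,0,0,0.6],[0,0,0,0,0,0,0.6],[0,0,0,0,0,0,0.6],[0,0,0,0,0,0,0.6],[0,0,0,0,0,0,0.6],[0,0,-1,0,0,0,0.6],[0,0,-1.5,0,0,0,0.6],[0,0,-1.5,0,0,0,0.6],[0,0,-2,0,0,0,0.6],[0,0,-2,0,0,0,0.6],[0,0,-2,0,0,0,0.6],[0,0,-2,0,0,0,0.6],[0,0,0,0,0,0,0.6],[0,0,0,0,0,0,0.6]], grip_force=40)

```text
time_s: 29.55
tcp_pos: [0.4529, 0.1088, 0.2529]
tool_rot: [0.191, 0.857, 0.468, 0.103]
contact_force: [-1.1, 0.2, -1.2]
gripper_width: 0.132
```

```bash
python3 - <<'E'
from h import *
p,R,s=pose(); print(s['time_s'],s['contact_force'],p,s['gripper_width'])
c=cap('wrist','w13.png')
P=R.inv().apply(cloud(c,np.ones((480,640),bool))-p)
g=P[(abs(P[:,1])<.009)&(P[:,2]>.066)&(P[:,2]<.078)]; print('frame x',np.percentile(g[:,0],[.3,99.7])*1e3,'y',np.percentile(g[:,1],[1,99])*1e3,'z',np.median(g[:,2]))
g=P[(abs(P[:,1])<.009)&(P[:,2]>.04)&(P[:,2]<.05)]; print('tab x',np.percentile(g[:,0],[.3,99.7])*1e3,'z',np.median(g[:,2]))
delta(p,R,None,Rdown)
t=d2w(.007,0,.057)+np.array([0,0,.0888+.1]); delta(p,R,t,Rdown)
E
```

```text
29.55 [-1.05261493  0.24826034 -1.18240636] [0.45293067 0.10883972 0.25288946] 0.1324944578291513
frame x [10.20674417 49.84879422] y [-5.68553294  7.08117036] z 0.0710179078111867
tab x [-24.49255882  26.00449972] z 0.04347132827374394
rotvec tool [ 0.425 -0.127  0.58 ]
dT world cm [ 11.49 -46.01  -0.71]  in current tool axes [-32.47  30.97  15.34]  in target axes [-7.77 46.78  0.71]
rotvec tool [ 0.425 -0.127  0.58 ]
```

View pics/w13.png

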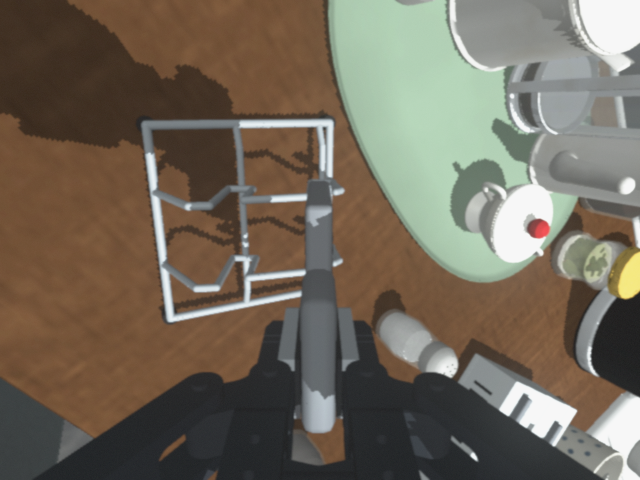

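Request:
apply_moves(series=[[0,0,-1.5,0,0,0,0.6],[0,0,-2,0.071,-0.021,0.097,0.6],[0,0,0,0.071,-0.021,0.097,0.6],[0,0,0,0.071,-0.021,0.097,0.6],[0,0,0,0.071,-0.021,0.097,0.6],[0,0,0,0.071,-0.021,0.096,0.6],[0,0,0,0.07,-0.022,0.096,0.6],[0,0,0,0,0,0,0.6],[0,0,0,0,0,0,0.6]])

```text
time_s: 30.5
tcp_pos: [0.4407, 0.1163, 0.2841]
tool_rot: [0.001, 0.979, 0.204, -0.0]
contact_force: [-0.1, 0.4, -1.1]
gripper_width: 0.13
```

```bash
python3 - <<'E'
from h import *
p,R,s=pose(); print(s['time_s'],s['contact_force'],p,s['gripper_width'])
t=d2w(.007,0,.057)+np.array([0,0,.0883+.075]); delta(p,R,t,Rdown)
E
```

```text
30.5 [-0.05798744  0.40805392 -1.06764985] [0.4407491  0.11625774 0.284112  ] 0.12980397223293574
dT world cm [ 12.71 -46.75  -6.38]  in current tool axes [-7.03 47.92  6.48]  in target axes [-6.95 47.94  6.38]
rotvec tool [0.002 0.001 0.002]
```

Request:
apply_moves(series=[[-0.4,2.5,0,0.002,0.001,0.002,0.6],[-0.6,3.7,0,0,0,0,0.6],[-0.6,3.7,0,0,0,0,0.6],[-0.6,3.7,0,0,0,0,0.6],[-0.6,3.7,0,0,0,0,0.6],[-0.6,3.7,0,0,0,0,0.6],[-0.6,3.7,0,0,0,0,0.6],[-0.6,3.7,0,0,0,0,0.6],[-0.6,3.7,0,0,0,0,0.6],[-0.6,3.7,0,0,0,0,0.6],[-0.6,3.7,0,0,0,0,0.6],[-0.6,3.7,0,0,0,0,0.6],[0,3,0,0,0,0,0.6],[0,1.7,0,0,0,0,0.6],[0,0,2.5,0,0,0,0.6],[0,0,2.5,0,0,0,0.6],[0,0,0,0,0,0,0.6],[0,0,0,0,0,0,0.6]])

```text
time_s: 32.3
tcp_pos: [0.5661, -0.3501, 0.2347]
tool_rot: [-0.001, 0.979, 0.203, 0.0]
contact_force: [0.8, 0.3, -0.1]
gripper_width: 0.132
```

```bash
python3 - <<'E'
from h import *
p,R,s=pose(); print(s['time_s'],s['contact_force'],p,s['gripper_width'],s['qpos'].round(2))
c=cap('wrist','w14.png')
t=d2w(.007,0,.057)+np.array([0,0,.0883]); delta(p,R,t,Rdown)
P=R.inv().apply(cloud(c,np.ones((480,640),bool))-p)
g=P[(abs(P[:,1])<.009)&(P[:,2]>.066)&(P[:,2]<.078)]; print('frame x',np.percentile(g[:,0],[.3,99.7])*1e3,'y',np.percentile(g[:,1],[1,99])*1e3,'z',np.median(g[:,2]))
im=c['img'][:,:,::-1].copy()
for q in [(.089,.055,.066),(.089,.041,.066),(.059,.007,.066),(.059,-.007,.066),(.0745,-.041,.066),(.0745,-.055,.066),(.097,.078,.066),(.097,-.078,.066)]:
    u=proj(c,d2w(*q)); cv2.circle(im,tuple(np.round(u*8).astype(int)),8,(0,0,255),-1,shift=3)
cv2.imwrite('pics/w14z.png',im)
E
```

```text
32.3 [ 0.79125272  0.31574579 -0.07132368] [ 0.56609706 -0.35006443  0.23467108] 0.1321366346238196 [-0.55  0.36  0.36  1.57  0.    2.18]
dT world cm [ 0.17 -0.11 -8.94]  in current tool axes [0.1  0.19 8.94]  in target axes [0.11 0.17 8.94]
rotvec tool [-0.001 -0.001 -0.   ]
frame x [10.26088084 49.85962981] y [-5.4131811   6.10333077] z 0.07111858780253463
```

View pics/w14z.png

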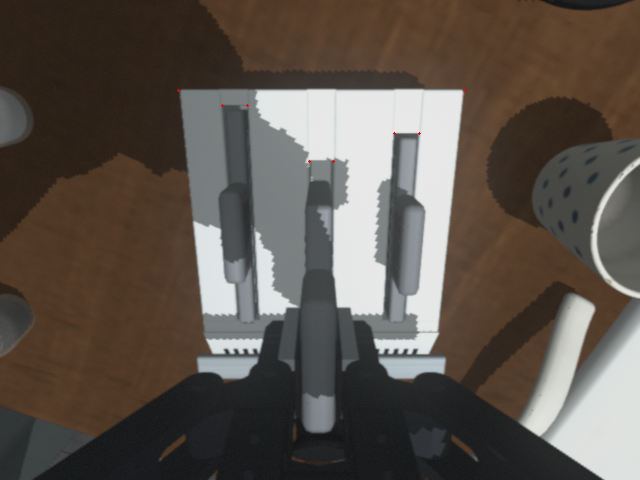

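Request:
apply_moves(series=[[0.1,0.18,1.5,0,0,0,0.6],[0,0,1,0,0,0,0.6],[0,0,0.8,0,0,0,0.6],[0,0,0.8,0,0,0,0.6],[0,0,0.7,0,0,0,0.6],[0,0,0.6,0,0,0,0.6],[0,0,0,0,0,0,0.6]])

```text
time_s: 33.05
tcp_pos: [0.5676, -0.3516, 0.1793]
tool_rot: [-0.001, 0.979, 0.202, 0.0]
contact_force: [-0.1, 1.1, -1.1]
gripper_width: 0.135
```

```bash
python3 - <<'E'
from h import *
p,R,s=pose(); print(s['time_s'],s['contact_force'],s['moment'],p,s['gripper_width'])
t=d2w(.007,0,.057)+np.array([0,0,.0883]); delta(p,R,t,Rdown)
E
```

```text
33.05 [-0.08122153  1.08538698 -1.07618769] [-0.01083592  0.04189325 -0.00705282] [ 0.5676137  -0.35159527  0.17933427] 0.13534258796918758
dT world cm [ 0.02  0.04 -3.4 ]  in current tool axes [ 0.03 -0.02  3.4 ]  in target axes [ 0.03 -0.03  3.4 ]
rotvec tool [-0.003 -0.001 -0.002]
```

Request:
apply_moves(series=[[0.03,-0.02,0.6,0,0,0,0.6],[0,0,0.8,0,0,0,0.6],[0,0,0.8,0,0,0,0.6],[0,0,0.6,0,0,0,0.6],[0,0,0.3,0,0,0,0.6],[0,0,0.2,0,0,0,0.6],[0,0,0.1,0,0,0,0.6],[0,0,0.1,0,0,0,0.6],[0,0,0.1,0,0,0,0.6],[0,0,0,0,0,0,0.6]])

```text
time_s: 34.05
tcp_pos: [0.5683, -0.3514, 0.1449]
tool_rot: [-0.001, 0.979, 0.202, 0.001]
contact_force: [0.1, -0.4, 0.2]
gripper_width: 0.13
```

Request:
apply_moves(series=[[0,0,0.1,0,0,0,0.6],[0,0,0.1,0,0,0,0.6],[0,0,0,0,0,0,0.6]])

```text
time_s: 34.35
tcp_pos: [0.5684, -0.3515, 0.1448]
tool_rot: [-0.0, 0.979, 0.202, 0.002]
contact_force: [-2.1, 2.0, 12.9]
gripper_width: 0.131
```

Floor contact at the expected height. Release and rise.

Request:
apply_moves(series=[[0,0,-0.1,0,0,0,2],[0,0,0,0,0,0,3],[0,0,0,0,0,0,3.2],[0,0,0,0,0,0,3.2],[0,0,-1,0,0,0,3.2],[0,0,-2,0,0,0,3.2],[0,0,-3,0,0,0,3.2],[0,0,-3,0,0,0,3.2],[0,0,-3,0,0,0,3.2],[0,0,0,0,0,0,3.2]])

```text
time_s: 35.35
tcp_pos: [0.5687, -0.3521, 0.2693]
tool_rot: [0.002, 0.979, 0.202, 0.003]
contact_force: [0.6, -0.0, -0.1]
gripper_width: 0.375
```

```bash
python3 - <<'E'
from h import *
p,R,s=pose(); print(s['time_s'],s['contact_force'],p,s['gripper_width'])
c=cap('wrist','w15.png')
m=np.ones((480,640),bool); P=w2d(cloud(c,m))
for lab,y in [('a',.048),('b',0),('c',-.048)]:
    g=P[(abs(P[:,1]-y)<.009)&(P[:,0]>-.04)&(P[:,0]<.1)&(P[:,2]>.068)]
    for lo,hi in [(.07,.08),(.096,.11)]:
        k=g[(g[:,2]>lo)&(g[:,2]<hi)]; 
        if len(k): print(lab,lo,len(k),np.median(k[:,2]).round(4),np.percentile(k[:,0],[1,99]).round(4),np.percentile(k[:,1],[1,99]).round(4))
x=np.array([np.cos(np.radians(32)),0,np.sin(np.radians(32))])
for n in (.251,.191):
    t=O+DR.apply(-.047*x+n*n32); print(t.round(4)); delta(p,R,t,Rknob)
E
```

```text
35.35 [ 0.55553161 -0.03397334 -0.13492844] [ 0.56871352 -0.35209731  0.26927933] 0.37549844679475153
a 0.07 1696 0.0737 [-0.0389  0.0861] [0.0414 0.0522]
a 0.096 1604 0.1012 [-0.0023  0.0475] [0.0415 0.0532]
b 0.07 785 0.0738 [-0.0394  0.057 ] [-0.0037  0.0057]
b 0.096 1474 0.1014 [-0.0165  0.0328] [-0.0041  0.0074]
c 0.07 1319 0.0738 [-0.0394  0.0715] [-0.0524 -0.0416]
c 0.096 1551 0.1012 [-0.0089  0.0405] [-0.0535 -0.0416]
[ 0.4028 -0.4228  0.188 ]
dT world cm [-16.59  -7.07  -8.13]  in current tool axes [-18.08  -0.12   8.02]  in target axes [-19.6   -0.12  -2.66]
rotvec tool [ 0.005  0.553 -0.001]
[ 0.432  -0.4102  0.1371]
dT world cm [-13.67  -5.81 -13.22]  in current tool axes [-14.93  -0.15  13.13]  in target axes [-19.6   -0.12   3.34]
rotvec tool [ 0.005  0.553 -0.001]
```

View pics/w15.png

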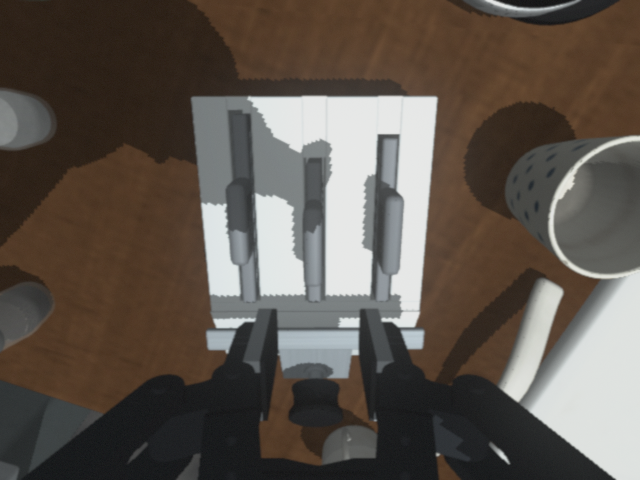

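Request:
apply_moves(series=[[0,0,0,0,0.11,0,5],[0,0,0,0,0.11,0,6.5],[0,0,0,0,0.11,0,6.5],[0,0,0,0,0.11,0,6.5],[0,0,0,0.005,0.113,0,6.5],[-3,0,-0.5,0,0,0,6.5],[-3.5,0,-0.6,0,0,0,6.5],[-3.5,0,-0.6,0,0,0,6.5],[-3.5,0,-0.5,0,0,0,6.5],[-3.5,0,-0.4,0,0,0,6.5],[-2.6,-0.1,0,0,0,0,6.5],[0,0,0,0,0,0,6.5],[0,0,0,0,0,0,6.5]])

```text
time_s: 36.7
tcp_pos: [0.4018, -0.4221, 0.1817]
tool_rot: [-0.059, 0.942, 0.194, 0.267]
contact_force: [1.6, 0.1, -0.0]
gripper_width: 0.76
```

```bash
python3 - <<'E'
from h import *
p,R,s=pose(); print(s['time_s'],s['contact_force'],p,s['gripper_width'])
c=cap('wrist','w16.png')
x=np.array([np.cos(np.radians(32)),0,np.sin(np.radians(32))])
t=O+DR.apply(-.047*x+.192*n32); delta(p,R,t,Rknob)
E
```

```text
36.7 [ 1.6213801   0.09790282 -0.03914508] [ 0.40177298 -0.42206364  0.18168003] 0.7597076370368141
dT world cm [ 2.97  1.17 -4.38]  in current tool axes [0.41 0.14 5.4 ]  in target axes [0.39 0.11 5.4 ]
rotvec tool [-0.006  0.004 -0.004]
```

View pics/w16.png

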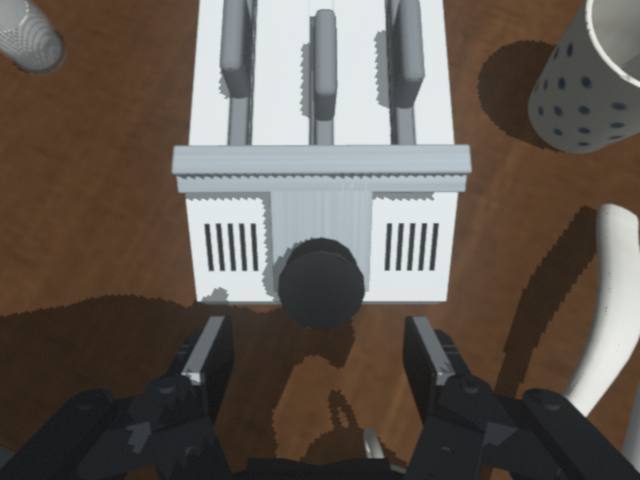

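Request:
apply_moves(series=[[0.4,0.14,1,0,0,0,6.5],[0,0,2,0,0,0,6.5],[0,0,1.6,0,0,0,6.5],[0,0,0.7,0,0,0,6.5],[0,0,0,0,0,0,4],[0,0,0,0,0,0,2.5],[0,0,0,0,0,0,2.5],[0,0,0,0,0,0,2.5],[0,0,0,0,0,0,2.5],[0,0,0,0,0,0,2.5]], grip_force=60)

```text
time_s: 37.75
tcp_pos: [0.4314, -0.4105, 0.1401]
tool_rot: [-0.059, 0.942, 0.195, 0.268]
contact_force: [1.1, 5.1, 2.1]
gripper_width: 0.429
```

Request:
apply_moves(series=[[0,0,0.4,0,0,0,2.5],[0,0,0.4,0,0,0,2.5],[0,0,0.4,0,0,0,2.5],[0,0,0.4,0,0,0,2.5],[0,0,0.3,0,0,0,2.5],[0,0,0.3,0,0,0,2.5],[0,0,0.2,0,0,0,2.5],[0,0,0.1,0,0,0,2.5],[0,0,0,0,0,0,2.5]], grip_force=60)

```text
time_s: 38.65
tcp_pos: [0.4436, -0.4052, 0.1189]
tool_rot: [-0.059, 0.942, 0.195, 0.268]
contact_force: [2.5, 5.2, 1.4]
gripper_width: 0.426
```

```bash
python3 - <<'E'
from h import *
p,R,s=pose(); print(s['time_s'],s['contact_force'],s['gripper_width'],w2d(p)@n32)
c=cap('wrist','w17.png')
E
```

```text
38.65 [2.47946108 5.24812413 1.4228703 ] 0.4258325249042236 0.1689043079977635
```

View pics/w17.png

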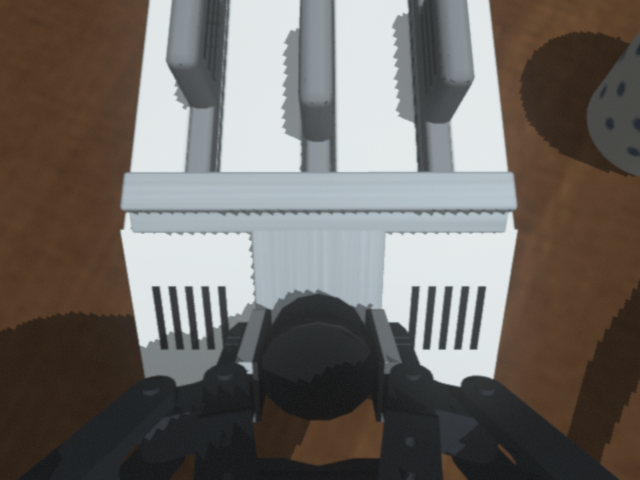

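Request:
apply_moves(series=[[0,0,0.1,0,0,0,2.5],[0,0,0.1,0,0,0,2.5],[0,0,0.1,0,0,0,2.5],[0,0,0,0,0,0,2.5]])

```text
time_s: 39.1
tcp_pos: [0.4439, -0.4052, 0.1186]
tool_rot: [-0.058, 0.942, 0.194, 0.268]
contact_force: [-20.6, 8.3, 22.7]
gripper_width: 0.424
```

```bash
python3 - <<'E'
from h import *
p,R,s=pose(); print(s['time_s'],s['contact_force'],s['gripper_width'],w2d(p)@n32)
E
```

```text
39.1 [-20.564039     8.32409101  22.74158832] 0.4238425595267583 0.16852882081823473
```

Request:
apply_moves(series=[[0,0,-0.2,0,0,0,2.5],[0,0,0,0,0,0,5],[0,0,0,0,0,0,6.5],[0,0,0,0,0,0,6.5],[0,0,0,0,0,0,6.5],[0,0,-1,0,0,0,6.5],[0,0,-2,0,0,0,6.5],[0,0,-3,0,0,0,6.5],[0,0,-3,0,0,0,6.5],[0,0,-3,0,0,0,6.5],[0,0,0,0,0,0,6.5],[0,0,0,0,0,0,6.5]])

```text
time_s: 40.3
tcp_pos: [0.3858, -0.4314, 0.2201]
tool_rot: [-0.058, 0.942, 0.195, 0.268]
contact_force: [-0.1, -0.7, -0.5]
gripper_width: 0.76
```

```bash
python3 - <<'E'
from h import *
p,R,s=pose(); print(s['time_s'],s['contact_force'],p)
c=cap('wrist','w18.png'); cap('scene','s18.png')
P=w2d(cloud(c,np.ones((480,640),bool)))
for lab,y in [('a',.048),('b',0),('c',-.048)]:
    g=P[(abs(P[:,1]-y)<.009)&(P[:,0]>-.03)&(P[:,0]<.1)]
    for lo,hi in [(.07,.08),(.096,.11)]:
        k=g[(g[:,2]>lo)&(g[:,2]<hi)]
        if len(k): print(lab,lo,len(k),np.median(k[:,2]).round(4),np.percentile(k[:,0],[1,99]).round(4))
x=np.array([np.cos(np.radians(32)),0,np.sin(np.radians(32))])
k=(c['img'].max(2)<70).ravel()
v,u=np.nonzero(c['range_z']>0); 
D=P[(abs(P[:,1])<.02)&(P[:,0]<-.07)]; a=D@n32; print('knob top n',np.percentile(a[(abs(D@x+.046)<.018)&(a<.17)],[50,90,97])*1e3)
B=P[(abs(P[:,1])<.07)&(P[:,0]<-.03)&(P[:,0]>-.06)&(P[:,2]>.07)]; print('bar',np.percentile(B[:,0],[2,98]),np.percentile(B[:,2],[50,98]))
E
```

```text
40.3 [-0.11858324 -0.71552305 -0.53539644] [ 0.38575272 -0.43141701  0.22007298]
a 0.07 1017 0.0734 [-0.0296  0.0823]
a 0.096 1361 0.1008 [-0.0041  0.0453]
b 0.07 342 0.0735 [-0.0296  0.056 ]
b 0.096 1398 0.1008 [-0.0187  0.0307]
c 0.07 786 0.0735 [-0.0295  0.0705]
c 0.096 1387 0.1008 [-0.0112  0.0384]
knob top n [125.65499291 126.74240714 127.16320798]
bar [-0.05504156 -0.03544866] [0.08107912 0.08292424]
```

View pics/w18.png

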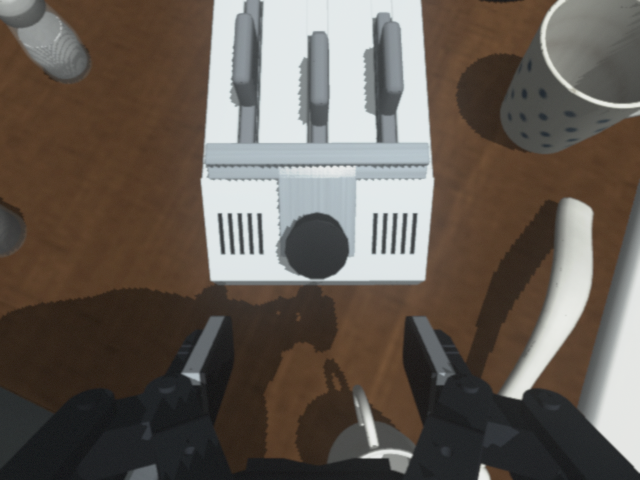

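View pics/s18.png

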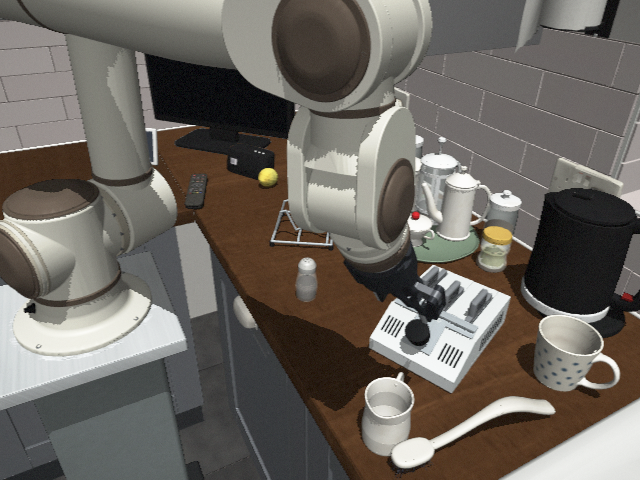

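The knob top is back at its starting height (about 126 mm along its axis), the keeper bar lies over the inserts' front ends, and all three inserts sit level. The robot touches nothing, so I am handing the job in.

```bash
python3 -c "
from workcell import robot
print(robot.close_job())"
```

```text
the job is handed in; nothing more can be done
None
```

The job is done and handed in: the long insert is in the +48 mm slot and the short one in the middle slot. I pulled the knob out to its stop, seated both inserts while it stayed out, then pushed it home.

The last checks, at about 40 s:

- **Inserts:** all three stand with shoulders at about 73.5 mm and tabs at about 101 mm above the worktop, as they should when fully down. The grater insert was not touched.
- **Knob:** its top is back at its starting height and it stopped firmly at about 30 N of push, which is also the highest force I saw in the readings. The keeper bar lies over the inserts' front ends.
- **Surroundings:** the pepper mill, lemon and mugs look unmoved. In the last scene picture the arm hid the salt mill, but it shows standing at the edge of the last wrist picture. The gripper was clear and reading no contact.

None of these checks disagreed. I did not check the fan itself, only that the knob is home.

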